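Fetch the skate wheel from behind the stock and restock the board

ROBOT

A 6-joint arm with a two-finger parallel gripper is mounted at the origin on the work surface. World frame = base frame: x ahead of the robot, y to its left, z up, the work surface at z = 0. Lengths are in m, angles in rad, forces in N, time in s.
With the tool pointing down it reaches from about 0.225 to 0.875 m from the base axis. Payload 3.4 kg.
Tool frame: the origin (TCP) lies between the finger pads; the fingertips stand 11 mm ahead of it and the grasp point (between the pads) lies 8 mm behind it (tips_ahead is the distance from the TCP to the fingertips, in m); z points along the fingers, x is the direction in which the jaws open and shut, and the axes are right-handed (so a half turn about z gives the same grasp; the last joint's range is limited). The gripper opens to 85 mm and grips with 20 to 120 N. Pads are 22 mm wide; open, the fingers measure 114 mm over their backs; the gripper's body (76 mm by 85 mm) begins 54 mm behind the grasp point. The pads swing forward as they close: fully open they stand 13 mm farther back than shut.
Start: joints at [1.166, 0.276, 1.505, -0, 1.361, -0.121], TCP at [0.161, 0.552, 0.242] pointing down, gripper open.
Joint ranges: [-2.89, 2.89], [-0.75, 2.08], [0.22, 2.7], [-1.18, 4.32], [0.11, 2.71], [-2.7, 2.7]. Speed limits (rad/s): [2.57, 2.57, 3.14, 3.14, 3.14, 3.14].

INTERFACE

Orientations are given as a unit quaternion [w, x, y, z].
In Python, from rig import get_state, get_image, sign_off, masks_of, tips_ahead gives the robot as it stands.
- The arm moves only by the tool play_rows, never from a script. Its argument "series" is a list of rows, each an object of numbers: "fingers": the closure, from -1 (fully open) to 1 (shut); "dx", "dy", "dz": the shift along the world's x, y, z in mm; "turn": the turn about the world's z in rad. A call has 1 to 20 rows; each row shifts and turns the pose as measured when the row begins; what a row does not reach is not made up. A row lasts 1/12 s, in which the tool goes at most 41.7 mm and 7.16 degrees, less where a joint would pass 70% of its speed; a pose out of reach is approached as far as the arm can. A call with a gripper value outside its range is refused whole. The fingers move at their own pace and stop on an object; "squeeze" is the grip in N (left out, the last holds). Time passes only in rows, so rows that do not move let the fingers close. It gives the time, the measured TCP pose, the force and the opening at its end, in the units of the state.
- get_state(): the state, without advancing time (a new reading comes with each control period).
- get_image(name): name is "side" or "top" or "wrist"; returns a dict with "pixels" (480x640x3 uint8, red, green, blue), "vfov" (degrees; the focal length in pixels is half the picture's height over the tangent of half this angle, whatever the lens; pixels are square), "cx", "cy" (the principal point, pixels), "rvec" (rotation vector, rad) and "tvec" (3), from world to camera coordinates, as OpenCV has them; the wrist camera has in their place "hand_eye" (4x4, takes a point from camera to tool coordinates, whose origin is the TCP and whose axes are the tool frame's). Camera axes: x right, y down, z forward; pixel columns grow to the right and rows downward; lengths in m; the calibration is good to about 2 mm. A picture is of the moment at which its call begins: read the wrist's pose just before it. There is no depth.
- sign_off(): hands the job in, once; it reports no verdict.
Trained networks look in a picture, given as the dict that the camera call returned (one of the last four; its "shot" number tells which), for a name from the list of things; names that differ only in an ending like _2 or _b are one class to them, and where a whole thing is asked for, a point or a joint stands for the part that bears it (a point fixed in the world has none). Each returns a list of dicts, best first, with "p" (0 to 1); they miss things now and then, are a little off and sometimes report something else, mostly with a low value. They report only what shows in the picture. A call takes as long as a camera call.
- masks_of(picture, label): "region" (480x640 bool, what is visible of it) and "xy" ([column, row] in pixels, amid what is visible of it).
The state is a dict: "clock": time; "qpos": joint angles; "qd": joint speeds; "effort": joint torques, N m; "position": TCP position; "ee_rot": TCP orientation; "contact_force": force on the tool from outside, world axes, zero at the start; "moment": the same for the moment, N m; "width": finger opening in m.
Only numpy, scipy, OpenCV 4.12 (cv2) and the standard library are available. Lean on these libraries where they do the work, as an engineer would, in place of code of your own. Each camera call takes 0.05 s, during which the arm holds its last target. There are 200 camera calls.

TASK

The skateboard wheel stands at the back of the wooden stock board, hemmed in by the tin, the glue bottle and the carton. First move all three onto the green cutting mat without shifting the wheel, then put the wheel flat on the wooden block of the assembly stand with the steel axle up through its hole, and finally put the tin, the bottle and the carton each back on the stock board where it stood at the start. Set things down upright rather than drop them, and leave the small flat bearing tin on the board where it is.

Things in the scene. Friction and masses are not known exactly. Their poses are not given: they have to be found in the camera images.
- wheel: off-white plastic skateboard wheel lying flat (its hole vertical): 62 mm across, 44 mm tall, through-hole 24 mm; about 0.1 kg. Origin: centre of its underside, z up. At the start it stands on the stock board, about 20 mm from the board's back ledge, with the tin, bottle and carton 7 to 19 mm from it on its other three sides (so there is no room for fingers until they are gone); afterwards grip it across the board's y direction
- tin: closed plain metal tin, upright cylinder 60 mm across, straight to 100 mm, with a slightly smaller 3 mm lid on top; about 0.3 kg. Origin: centre of its underside, z up
- bottle: white plastic glue bottle, upright: round body 54 mm across, straight up to 88 mm, then a shoulder and a grey cap 24 mm across, 115 mm tall in all; about 0.25 kg. Origin: centre of its underside, z up
- carton: closed cardboard carton of bolts, upright, 52 x 52 mm and 108 mm tall; about 0.3 kg. Origin: centre of its underside, z up, x and y along its sides
- bearing_tin: bystander: small flat steel tin, 34 mm across, 20 mm tall, on the front left corner of the stock board (as the robot sees it), beside the crowd; leave it in place. Origin: centre of its underside
- rack: stock board, fixed: pale wooden board 170 mm (its x) by 230 mm (its y), 12 mm thick, with a low ledge along its back (+x, away from the robot) 12 mm thick that rises 50 mm above the board. Origin: centre of its underside, on the table; x points to the ledge. The wheel stands near (22, 0) mm in this frame; the tin, bottle and carton, in any order, stand near (-51, 0), (15, 71) and (15, -71) mm; the bearing tin near (-55, 90) mm
- mat: green cutting mat, fixed flat on the table, left or right of the stock board: 260 mm (its x) by 150 mm (its y), 3 mm thick, thin pale grid lines. Origin: centre of its underside
- stand: assembly stand, fixed on the table on the side opposite to the mat: dark wooden block 110 x 110 mm, 30 mm tall, with an upright steel axle 8 mm thick at its centre, tip 57 mm above the block (87 mm above the table). Origin: centre of the block's underside, on the axle's line

How it is judged:
On the way, in this order (a step that is already met when the one before it is completed fails the run):
1. the tin, the bottle and the carton stand released on the mat, the wheel still where it was (within 25 mm) (x of tin in the frame of mat between -0.13 and 0.13 m and y of tin in the frame of mat between -0.075 and 0.075 m and z of tin in the frame of mat between -0.002 and 0.008 m and angle between each of tin, bottle, carton's own z axis and vertical below 0.1 rad and linear speed of each of tin, bottle, carton below 0.03 m/s and contact force between the fingers and tin below 0.1 N and x of bottle in the frame of mat between -0.13 and 0.13 m and y of bottle in the frame of mat between -0.075 and 0.075 m and z of bottle in the frame of mat between -0.002 and 0.008 m and contact force between the fingers and bottle below 0.1 N and x of carton in the frame of mat between -0.13 and 0.13 m and y of carton in the frame of mat between -0.075 and 0.075 m and z of carton in the frame of mat between -0.002 and 0.008 m and contact force between the fingers and carton below 0.1 N and distance of wheel from where it was at the start of the episode below 0.025 m), for 0.2 s.
2. the wheel lies flat on the block of the stand with the axle through it, released (horizontal distance between wheel and stand below 0.0095 m and z of wheel in the frame of stand between 0.026 and 0.034 m and angle between wheel's own z axis and vertical below 0.08 rad and linear speed of wheel below 0.03 m/s and contact force between the fingers and wheel below 0.1 N), for 0.2 s.
At the end, for the whole second after the job is handed in: The wheel lies flat on the stand's block with the axle through its hole; the tin, the bottle and the carton each stand upright within 15 mm of where they stood at the start; all are released and at rest (all of step 2 and distance of each of tin, bottle, carton from where it was at the start of the episode below 0.015 m and angle between each of tin, bottle, carton's own z axis and vertical below 0.1 rad and linear speed of each of tin, bottle, carton below 0.03 m/s and contact force between the fingers and tin below 0.1 N and contact force between the fingers and bottle below 0.1 N and contact force between the fingers and carton below 0.1 N); the robot touches nothing.
It fails at once if the tin, bottle or carton is tipped over (more than 40 degrees) (angle between any of tin, bottle, carton's own z axis and vertical above 0.7 rad).
It fails at once if a thing is dropped from more than about 5 cm (falls faster than 1 m/s out of the fingers) ((linear speed of tin above 1 m/s and contact force between the fingers and tin below 0.05 N) or (linear speed of bottle above 1 m/s and contact force between the fingers and bottle below 0.05 N) or (linear speed of carton above 1 m/s and contact force between the fingers and carton below 0.05 N) or (linear speed of wheel above 1 m/s and contact force between the fingers and wheel below 0.05 N)).
It fails at once if the bearing tin is moved more than 20 mm (distance of bearing_tin from where it was at the start of the episode above 0.02 m).
It also fails if it takes over 144 s, if anything falls off the work surface, if the arm or the gripper's body presses on something with over 40 N, if the wrist force passes 120 N, or if a joint passes its speed limit or range.

## Working session

There is one attempt and no reset: what is moved stays moved. The work goes in short steps, Python scripts to look and compute and a tool call to move; the robot and the scene stay as the last step left them, time stands still between calls to the robot, and variables do not carry over. Pictures are saved under pics/ and viewed, about 12 in all and at most 16, crops included, and the job is handed in when it is done.

Besides the shell and the picture viewer there is one more tool, called after ">>>" by a JSON object that holds its "name" and its "arguments", one argument or row to a line. play_rows: Moves the arm, as the interface text tells. Its arguments: {"type":"object","properties":{"series":{"type":"array"},"squeeze":{"type":"number"}},"required":["series"]}

```bash
ls; mkdir -p pics; cat > h.py <<'E'
import numpy as np, cv2
from rig import *
def K(im):
    f=240/np.tan(np.radians(im["vfov"])/2); return np.array([[f,0,im["cx"]],[0,f,im["cy"]],[0,0,1.]])
def RT(im):
    return cv2.Rodrigues(np.array(im["rvec"],float))[0], np.array(im["tvec"],float)
def ray(im,uv,z):
    R,t=RT(im); d=R.T@np.linalg.inv(K(im))@np.array([uv[0],uv[1],1.]); c=-R.T@t
    return (c+d*(z-c[2])/d[2])[:2]
def proj(im,P):
    R,t=RT(im); return cv2.projectPoints(np.array(P,float).reshape(-1,3),R,t,K(im),None)[0].reshape(-1,2)
def save(im,n): cv2.imwrite("pics/"+n,im["pixels"][:,:,::-1])
E
python3 - <<'E'
from h import *
print(get_state())
for n in("top","side"):
    im=get_image(n); save(im,n+"0.png"); print(n,{k:v for k,v in im.items() if k!="pixels"}); R,t=RT(im); print(-R.T@t)
    for l in "wheel tin bottle carton bearing_tin rack mat stand".split():
        for m in masks_of(im,l)[:2]: 
            ys,xs=np.nonzero(m["region"]); print(l,round(m["p"],2),m["xy"],len(xs),xs.min(),xs.max(),ys.min(),ys.max())
E
```

```text
pics
{'clock': 0.0, 'qpos': array([ 1.16603787e+00,  2.76590195e-01,  1.50616629e+00, -1.38811330e-05,
        1.36070699e+00, -1.20993769e-01]), 'qd': array([ 0.00034264,  0.00033665, -0.00184294,  0.00096351, -0.00024508,
        0.00087897]), 'effort': array([ 1.16519139e-03, -4.16781700e+01, -2.45810920e+01,  5.47604645e-05,
        1.11628955e-02, -3.46138563e-06]), 'position': array([0.1607804 , 0.55151332, 0.24142923]), 'ee_rot': array([ 4.72713214e-04,  7.99989950e-01,  6.00012670e-01, -8.07204461e-04]), 'contact_force': array([-0.06685319,  1.0969918 , -0.6321309 ]), 'moment': array([-0.009598  , -0.06201666, -0.04894292]), 'width': 0.08543870524895224}
top {'vfov': 42.80380534555993, 'cx': 321.65563604064056, 'cy': 244.74987224494268, 'rvec': array([ 2.13487393, -2.13581748,  0.13734214]), 'tvec': array([0.01659861, 0.57079283, 1.19522265]), 'shot': 1}
[ 0.38814758 -0.00792892  1.26645795]
tin 0.97 [359.7, 205.8] 901 343 371 190 226
tin 0.71 [180.1, 269.3] 2982 140 214 234 305
bottle 0.84 [288.1, 210.8] 765 272 300 198 231
bottle 0.34 [479.8, 259.6] 9199 440 516 193 320
bea
[... 251 characters left out ...]
: 232.3526326692915, 'rvec': array([ 0.32764602, -2.67027759,  1.43033808]), 'tvec': array([0.56053486, 0.13206866, 0.75402833]), 'shot': 2}
[0.42562514 0.67073143 0.51880899]
wheel 0.78 [295.1, 241.5] 229 288 301 227 261
tin 0.73 [294.9, 204.2] 1416 279 312 179 240
bottle 0.86 [279.4, 253.4] 2102 260 294 218 290
bottle 0.75 [295.0, 205.8] 1526 279 312 179 241
carton 0.93 [323.9, 236.4] 2365 307 343 198 269
bearing_tin 0.93 [319.0, 290.3] 405 307 328 278 299
bearing_tin 0.35 [293.8, 205.5] 1482 279 312 179 241
rack 0.61 [261.2, 280.3] 4978 227 351 196 311
mat 0.92 [365.8, 181.6] 3429 307 422 162 207
stand 0.76 [303.6, 409.3] 8514 241 367 353 472
stand 0.37 [296.3, 202.3] 1487 279 313 179 241
```

```bash
python3 - <<'E'
import cv2
a=cv2.imread("pics/top0.png");c=a[150:340,120:540];cv2.imwrite("pics/c0.png",cv2.resize(c,None,fx=1.9,fy=1.9,interpolation=cv2.INTER_CUBIC))
c=a[160:280,250:400];cv2.imwrite("pics/c1.png",cv2.resize(c,None,fx=5,fy=5,interpolation=cv2.INTER_CUBIC))
E
```

```text
(no output)
```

View pics/c1.png

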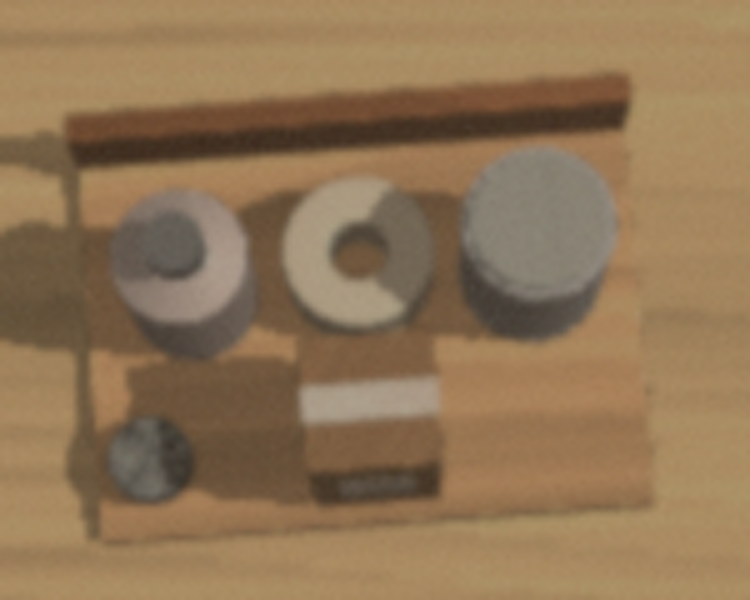

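View pics/side0.png

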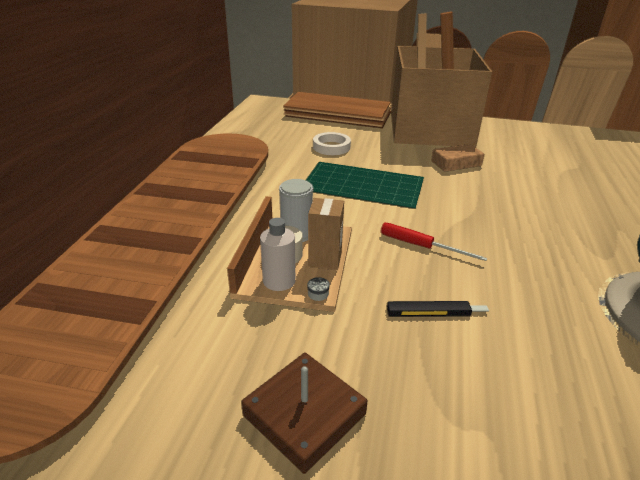

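View pics/c0.png

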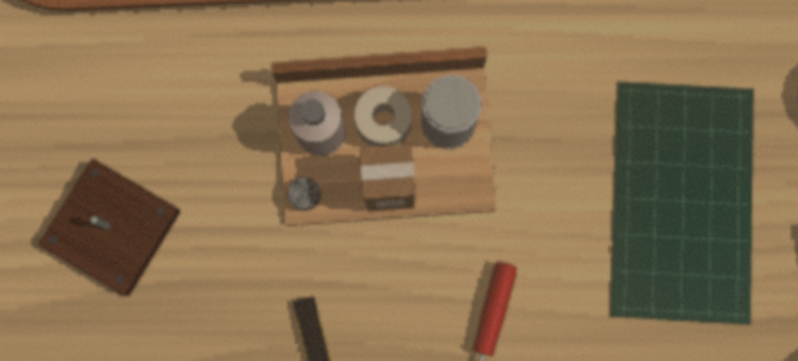

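The crops show the bottle on the left of the board, the tin on the right and the carton in front. The wheel's hole is near full-image pixel (321, 210). The mat is to the right and the stand to the left.

```bash
cat > m.py <<'E'
from h import *
from scipy.optimize import least_squares
im=get_image("top"); sd=get_image("side")
c1=lambda x,y:(x/5-.4+250,y/5-.4+160); c0=lambda x,y:(x/1.9-.25+120,y/1.9-.25+150)
p=lambda n,uv,z:print(n,np.round(ray(im,uv,z)*1000,1))
p("tin",c1(538,222),.115);p("bottle",c1(173,243),.127);p("wheel",c1(357,252),.056);p("carton",c1(369,402),.120);p("bearing",c1(150,458),.032)
def fit(n,loc,px,x0,view=im):
    f=lambda q:(proj(view,[[q[0]+np.cos(q[2])*a-np.sin(q[2])*b,q[1]+np.sin(q[2])*a+np.cos(q[2])*b,c] for a,b,c in loc])-np.array(px)).ravel()
    r=least_squares(f,x0,x_scale=[.1,.1,.1]);print(n,np.round(r.x*[1000,1000,57.3],1),"res",np.round(r.fun,1));return r.x
rk=fit("rack",[(-.085,.115,.012),(-.085,-.115,.012),(.085,.115,.062),(.085,-.115,.062)],[c1(100,542),c1(650,507),c1(65,116),c1(628,75)],[.45,0,0])
fit("mat",[(.13,.075,.003),(.13,-.075,.003),(-.13,-.075,.003),(-.13,.075,.003)],[c0(617,82),c0(753,89),c0(749,323),c0(610,316)],[.45,-.3,0])
s=.055
fit("stand",[(s,s,.03),(s,-s,.03),(-s,-s,.03),(-s,s,.03)],[c0(95,158),c0(180,210),c0(127,296),c0(32,243)],[.4,.3,-.5])
st=fit("stand side",[(s,s,.03),(s,-s,.03),(-s,-s,.03),(-s,s,.03),(0,0,.087)],[(243,405),(305,353),(366,405),(304,460),(304.5,368)],[.4,.3,.8],sd)
# side-view silhouettes of column centres: mean column over mask vs predicted axis
for l,z in(("tin",.062),("bottle",.056),("carton",.066)):
    m=masks_of(sd,l)[0];ys,xs=np.nonzero(m["region"]);print(l,m["p"],"sidecols",xs.min(),xs.max(),"rows",ys.min(),ys.max())
# predicted bounds in side for top estimates
def cyl(c,r,z0,z1):
    t=np.linspace(0,6.28,60);P=[[c[0]+r*np.cos(a),c[1]+r*np.sin(a),z] for a in t for z in(z0,z1)];q=proj(sd,P);return np.round([q[:,0].min(),q[:,0].max(),q[:,1].min(),q[:,1].max()],1)
print("tin pred",cyl(ray(im,c1(538,222),.115),.03,.012,.112),"bottle",cyl(ray(im,c1(173,243),.127),.027,.012,.1),"bearing",cyl(ray(im,c1(150,458),.032),.017,.012,.032))
E
python3 m.py
```

```text
tin [638.9 -53.2]
bottle [628.6  86. ]
wheel [639.6  17.5]
carton [568.3  11.5]
bearing [559.2 102.3]
rack [618.6  16.4   3.8] res [-0.6  0.4  0.7 -0.  -0.5 -0.5  0.4  0. ]
mat [ 553.8 -308.3   -3.3] res [-0.2 -0.7  0.  -0.5  0.5  0.9 -0.3  0.2]
stand [523.4 312.  -31.1] res [-0.6 -0.5 -0.5 -0.5 -1.9  0.6  3.   0.4]
stand side [520.9 317.3 -30.6] res [-3.6 -3.1  0.3 -0.9  3.4 -3.5 -0.1  3.8  0.1  1.7]
tin 0.82 sidecols 279 312 rows 179 240
bottle 0.6 sidecols 260 295 rows 218 290
carton 0.77 sidecols 308 343 rows 198 269
tin pred [277.6 311.5 178.6 242.4] bottle [258.6 294.4 226.  290.3] bearing [305.8 327.4 276.4 300.1]
```

>>> {"name": "play_rows", "arguments": {
  "series": [
    {"fingers":-1,"dx":24,"dy":-32,"dz":0,"turn":0.021},
    {"fingers":-1,"dx":24,"dy":-32,"dz":0,"turn":0.021},
    {"fingers":-1,"dx":24,"dy":-32,"dz":0,"turn":0.021},
    {"fingers":-1,"dx":24,"dy":-32,"dz":0,"turn":0.021},
    {"fingers":-1,"dx":24,"dy":-32,"dz":0,"turn":0.021},
    {"fingers":-1,"dx":24,"dy":-32,"dz":0,"turn":0.021},
    {"fingers":-1,"dx":24,"dy":-32,"dz":0,"turn":0.021},
    {"fingers":-1,"dx":24,"dy":-32,"dz":0,"turn":0.021},
    {"fingers":-1,"dx":24,"dy":-32,"dz":0,"turn":0.021},
    {"fingers":-1,"dx":24,"dy":-32,"dz":0,"turn":0.021},
    {"fingers":-1,"dx":24,"dy":-32,"dz":0,"turn":0.021},
    {"fingers":-1,"dx":24,"dy":-32,"dz":0,"turn":0.021},
    {"fingers":-1,"dx":24,"dy":-32,"dz":0,"turn":0.021},
    {"fingers":-1,"dx":24,"dy":-32,"dz":0,"turn":0.021},
    {"fingers":-1,"dx":24,"dy":-32,"dz":0,"turn":0.021},
    {"fingers":-1,"dx":24,"dy":-32,"dz":0,"turn":0.021},
    {"fingers":-1,"dx":0,"dy":0,"dz":0}
  ],
  "squeeze": 30
}}

```text
invalid input at $.series[16]: expected keys fingers, dx, dy, dz, turn
```

>>> {"name": "play_rows", "arguments": {
  "series": [
    {"fingers":-1,"dx":24,"dy":-32,"dz":0,"turn":0.021},
    {"fingers":-1,"dx":24,"dy":-32,"dz":0,"turn":0.021},
    {"fingers":-1,"dx":24,"dy":-32,"dz":0,"turn":0.021},
    {"fingers":-1,"dx":24,"dy":-32,"dz":0,"turn":0.021},
    {"fingers":-1,"dx":24,"dy":-32,"dz":0,"turn":0.021},
    {"fingers":-1,"dx":24,"dy":-32,"dz":0,"turn":0.021},
    {"fingers":-1,"dx":24,"dy":-32,"dz":0,"turn":0.021},
    {"fingers":-1,"dx":24,"dy":-32,"dz":0,"turn":0.021},
    {"fingers":-1,"dx":24,"dy":-32,"dz":0,"turn":0.021},
    {"fingers":-1,"dx":24,"dy":-32,"dz":0,"turn":0.021},
    {"fingers":-1,"dx":24,"dy":-32,"dz":0,"turn":0.021},
    {"fingers":-1,"dx":24,"dy":-32,"dz":0,"turn":0.021},
    {"fingers":-1,"dx":24,"dy":-32,"dz":0,"turn":0.021},
    {"fingers":-1,"dx":24,"dy":-32,"dz":0,"turn":0.021},
    {"fingers":-1,"dx":24,"dy":-32,"dz":0,"turn":0.021},
    {"fingers":-1,"dx":24,"dy":-32,"dz":0,"turn":0.021},
    {"fingers":-1,"dx":0,"dy":0,"dz":0,"turn":0}
  ],
  "squeeze": 30
}}

```text
clock: 2.57
position: [0.556, 0.0176, 0.2444]
ee_rot: [0.001, 0.679, 0.734, 0.005]
contact_force: [0.4, -0.4, 0.2]
width: 0.0857
```

```bash
cat > w.py <<'E'
from h import *
from scipy.spatial.transform import Rotation as Ro
def wrist():
    s=get_state(); im=get_image("wrist"); q=s["ee_rot"]
    T=np.eye(4);T[:3,:3]=Ro.from_quat([q[1],q[2],q[3],q[0]]).as_matrix();T[:3,3]=s["position"]
    C=np.linalg.inv(T@np.array(im["hand_eye"]));im["rvec"]=cv2.Rodrigues(C[:3,:3])[0].ravel();im["tvec"]=C[:3,3]
    return s,im
def ring(pic,im,c,r,z,col,sq=None):
    t=np.linspace(0,2*np.pi,41 if sq is None else 5)+(0 if sq is None else sq+np.pi/4)
    P=np.c_[c[0]+r*np.cos(t),c[1]+r*np.sin(t),0*t+z]
    cv2.polylines(pic,[np.round(proj(im,P)*16).astype(int)],False,col,1,cv2.LINE_AA,4)
E
python3 - <<'E'
from w import *
s,im=wrist(); print(s["position"],im["vfov"],im["hand_eye"])
pic=im["pixels"][:,:,::-1].copy()
G=(0,255,0)
ring(pic,im,(.5683,.0120),.026*2**.5,.12,G,.066);ring(pic,im,(.6389,-.0532),.03,.112,G);ring(pic,im,(.6287,.087),.012,.127,G);ring(pic,im,(.640,.0177),.031,.056,G);ring(pic,im,(.640,.0177),.012,.056,G);ring(pic,im,(.5592,.1023),.017,.032,G)
cv2.imwrite("pics/w1.png",pic)
E
```

```text
[0.55601417 0.01762912 0.24435583] 65.00896146289901 [[ 9.99999327e-01 -5.54932981e-05 -1.15842924e-03 -3.57747131e-04]
 [ 3.78239890e-04  9.59845054e-01  2.80530443e-01 -7.25378048e-02]
 [ 1.09634502e-03 -2.80530692e-01  9.59844430e-01 -1.31719936e-01]
 [ 0.00000000e+00  0.00000000e+00  0.00000000e+00  1.00000000e+00]]
```

View pics/w1.png

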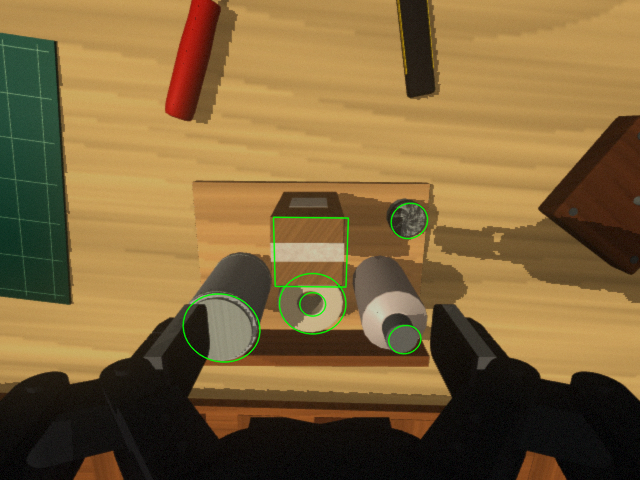

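Overlay check: my ring for every object falls on its image within about 1–2 px. For example, the carton top is at (311, 252), the wheel hole at (312, 304) and the bottle cap at (404, 338). I'm starting with the carton.

>>> {"name": "play_rows", "arguments": {
  "series": [
    {"fingers":-1,"dx":12,"dy":-6,"dz":-10,"turn":-0.01},
    {"fingers":-1,"dx":0,"dy":0,"dz":0,"turn":0},
    {"fingers":-1,"dx":0,"dy":0,"dz":-35,"turn":0},
    {"fingers":-1,"dx":0,"dy":0,"dz":-35,"turn":0},
    {"fingers":-1,"dx":0,"dy":0,"dz":-30,"turn":0},
    {"fingers":-1,"dx":0,"dy":0,"dz":-15,"turn":0},
    {"fingers":-1,"dx":0,"dy":0,"dz":0,"turn":0}
  ]
}}

```text
clock: 3.2
position: [0.5623, 0.0197, 0.1194]
ee_rot: [-0.001, 0.682, 0.731, 0.008]
contact_force: [0.1, -0.5, -0.4]
width: 0.0851
```

>>> {"name": "play_rows", "arguments": {
  "series": [
    {"fingers":-1,"dx":6,"dy":-8,"dz":0,"turn":0},
    {"fingers":-1,"dx":0,"dy":0,"dz":0,"turn":0},
    {"fingers":-1,"dx":0,"dy":0,"dz":0,"turn":0}
  ]
}}

```text
clock: 3.45
position: [0.5677, 0.0137, 0.1215]
ee_rot: [-0.001, 0.681, 0.732, 0.008]
contact_force: [0.3, -0.6, 1.5]
width: 0.0856
```

```bash
python3 -c "
from h import *
s=get_state();print(s['position'],s['qd'])"
```

```text
[0.56773185 0.013728   0.12149165] [-0.00200686 -0.00941133 -0.03614635 -0.01298993 -0.00293231 -0.00463954]
```

Good. Next I descend to about z = 76, close, and lift.

>>> {"name": "play_rows", "arguments": {
  "series": [
    {"fingers":-1,"dx":0,"dy":-2,"dz":-20,"turn":0},
    {"fingers":-1,"dx":0,"dy":0,"dz":-18,"turn":0},
    {"fingers":-1,"dx":0,"dy":0,"dz":-8,"turn":0},
    {"fingers":-1,"dx":0,"dy":0,"dz":0,"turn":0},
    {"fingers":-1,"dx":0,"dy":0,"dz":0,"turn":0},
    {"fingers":1,"dx":0,"dy":0,"dz":0,"turn":0},
    {"fingers":1,"dx":0,"dy":0,"dz":0,"turn":0},
    {"fingers":1,"dx":0,"dy":0,"dz":0,"turn":0},
    {"fingers":1,"dx":0,"dy":0,"dz":0,"turn":0},
    {"fingers":1,"dx":0,"dy":0,"dz":0,"turn":0},
    {"fingers":1,"dx":0,"dy":0,"dz":0,"turn":0}
  ]
}}

```text
clock: 4.37
position: [0.576, 0.0113, 0.0865]
ee_rot: [0.008, 0.681, 0.732, 0.015]
contact_force: [-0.0, 0.5, -2.4]
width: 0.0518
```

```bash
python3 -c "
from w import *
for i in range(4):
    s=get_state();print(s['clock'],np.round(s['position']*1000,1),Ro.from_quat(np.roll(s['ee_rot'],-1)).as_matrix()[:,2].round(4),s['contact_force'].round(2),np.round(s['qpos'],4),np.round(s['effort'],1))
    get_image('wrist')
"
```

```text
4.3667 [576.   11.3  86.5] [ 0.0318  0.0114 -0.9994] [-0.    0.47 -2.42] [-0.1104  0.3904  1.7541  0.0181  0.9668 -1.7641] [ -0.  -45.5 -20.9   0.1  -0.2   0. ]
4.4167 [575.9  11.3  86.4] [ 0.0316  0.0114 -0.9994] [ 0.1   0.13 -3.47] [-0.1104  0.3905  1.7542  0.018   0.9668 -1.7641] [ -0.  -45.5 -21.    0.1  -0.2   0. ]
4.4667 [575.9  11.3  86.4] [ 0.0314  0.0114 -0.9994] [-0.03 -0.69 -3.77] [-0.1104  0.3906  1.7543  0.018   0.9668 -1.7641] [ -0.  -45.5 -20.9   0.1  -0.2   0. ]
4.5167 [575.9  11.3  86.3] [ 0.0315  0.0115 -0.9994] [-0.29 -0.62 -2.99] [-0.1104  0.3907  1.7542  0.0181  0.9667 -1.7641] [  0.  -45.5 -20.9   0.1  -0.2   0. ]
```

>>> {"name": "play_rows", "arguments": {
  "series": [
    {"fingers":1,"dx":0,"dy":0,"dz":10,"turn":0},
    {"fingers":1,"dx":0,"dy":0,"dz":20,"turn":0},
    {"fingers":1,"dx":0,"dy":0,"dz":30,"turn":0},
    {"fingers":1,"dx":0,"dy":0,"dz":30,"turn":0},
    {"fingers":1,"dx":0,"dy":0,"dz":20,"turn":0},
    {"fingers":1,"dx":0,"dy":0,"dz":10,"turn":0},
    {"fingers":1,"dx":0,"dy":0,"dz":5,"turn":0},
    {"fingers":1,"dx":0,"dy":0,"dz":0,"turn":0}
  ]
}}

```text
clock: 5.23
position: [0.5728, 0.0117, 0.2191]
ee_rot: [0.006, 0.681, 0.732, 0.014]
contact_force: [0.6, 1.1, -3.0]
width: 0.0518
```

```bash
cat > st.py <<'E'
from w import *
s=get_state();R=Ro.from_quat(np.roll(s['ee_rot'],-1)).as_matrix()
print(round(s['clock'],2),np.round(s['position']*1000,1),"z",R[:,2].round(4),"jaw",np.degrees(np.arctan2(R[1,0],R[0,0])).round(1),"F",s['contact_force'].round(1),"w",round(s['width']*1000,1),"qd",s['qd'].round(3))
E
python3 st.py
```

```text
5.23 [572.8  11.7 219.1] z [ 0.0273  0.012  -0.9996] jaw 94.2 F [ 0.6  1.1 -3. ] w 51.8 qd [-0.001 -0.009 -0.    -0.     0.002 -0.001]
```

>>> {"name": "play_rows", "arguments": {
  "series": [
    {"fingers":1,"dx":-3,"dy":-12,"dz":0,"turn":0},
    {"fingers":1,"dx":-7,"dy":-24,"dz":0,"turn":0},
    {"fingers":1,"dx":-10,"dy":-36,"dz":0,"turn":0},
    {"fingers":1,"dx":-11,"dy":-38,"dz":0,"turn":0},
    {"fingers":1,"dx":-11,"dy":-38,"dz":0,"turn":0},
    {"fingers":1,"dx":-11,"dy":-38,"dz":0,"turn":0},
    {"fingers":1,"dx":-11,"dy":-38,"dz":0,"turn":0},
    {"fingers":1,"dx":-8,"dy":-30,"dz":0,"turn":0},
    {"fingers":1,"dx":-6,"dy":-20,"dz":0,"turn":0},
    {"fingers":1,"dx":-3,"dy":-12,"dz":0,"turn":0},
    {"fingers":1,"dx":-2,"dy":-6,"dz":0,"turn":0},
    {"fingers":1,"dx":0,"dy":0,"dz":0,"turn":0}
  ]
}}

```text
clock: 6.23
position: [0.4724, -0.2958, 0.206]
ee_rot: [-0.005, 0.68, 0.733, 0.009]
contact_force: [-0.8, -0.2, -3.1]
width: 0.0517
```

```bash
python3 st.py
```

```text
6.23 [ 472.4 -295.8  206. ] z [ 0.0042  0.0197 -0.9998] jaw 94.4 F [-0.8 -0.2 -3.1] w 51.7 qd [-0.018  0.012  0.023  0.015  0.003 -0.002]
```

>>> {"name": "play_rows", "arguments": {
  "series": [
    {"fingers":1,"dx":3,"dy":-2,"dz":-10,"turn":0},
    {"fingers":1,"dx":4,"dy":-3,"dz":-20,"turn":0},
    {"fingers":1,"dx":3,"dy":-2,"dz":-26,"turn":0},
    {"fingers":1,"dx":1,"dy":-1,"dz":-24,"turn":0},
    {"fingers":1,"dx":0,"dy":0,"dz":-16,"turn":0},
    {"fingers":1,"dx":0,"dy":0,"dz":-10,"turn":0},
    {"fingers":1,"dx":0,"dy":0,"dz":-5,"turn":0},
    {"fingers":1,"dx":0,"dy":0,"dz":0,"turn":0},
    {"fingers":1,"dx":0,"dy":0,"dz":0,"turn":0}
  ]
}}

```text
clock: 6.98
position: [0.4847, -0.2939, 0.0839]
ee_rot: [-0.009, 0.677, 0.736, 0.011]
contact_force: [0.7, -0.3, -2.7]
width: 0.0514
```

```bash
python3 st.py
```

```text
6.98 [ 484.7 -293.9   83.9] z [ 8.000e-04  2.820e-02 -9.996e-01] jaw 94.8 F [ 0.7 -0.3 -2.7] w 51.4 qd [ 0.014  0.008  0.011  0.003 -0.005  0.002]
```

>>> {"name": "play_rows", "arguments": {
  "series": [
    {"fingers":1,"dx":0,"dy":0,"dz":-3,"turn":0},
    {"fingers":1,"dx":0,"dy":0,"dz":-2,"turn":0},
    {"fingers":1,"dx":0,"dy":0,"dz":-1,"turn":0},
    {"fingers":1,"dx":0,"dy":0,"dz":0,"turn":0}
  ]
}}

```text
clock: 7.32
position: [0.4866, -0.2938, 0.0796]
ee_rot: [-0.007, 0.676, 0.737, 0.011]
contact_force: [-0.0, -0.4, -3.8]
width: 0.0519
```

```bash
python3 st.py
```

```text
7.32 [ 486.6 -293.8   79.6] z [ 0.0046  0.0255 -0.9997] jaw 94.9 F [-0.  -0.4 -3.8] w 51.9 qd [ 0.002 -0.009 -0.009  0.    -0.001  0.   ]
```

>>> {"name": "play_rows", "arguments": {
  "series": [
    {"fingers":1,"dx":0,"dy":0,"dz":-2,"turn":0},
    {"fingers":-1,"dx":0,"dy":0,"dz":0,"turn":0},
    {"fingers":-1,"dx":0,"dy":0,"dz":0,"turn":0},
    {"fingers":-1,"dx":0,"dy":0,"dz":0,"turn":0},
    {"fingers":-1,"dx":0,"dy":0,"dz":0,"turn":0},
    {"fingers":-1,"dx":0,"dy":0,"dz":0,"turn":0}
  ]
}}

```text
clock: 7.82
position: [0.4886, -0.296, 0.081]
ee_rot: [-0.003, 0.676, 0.737, 0.011]
contact_force: [0.3, 0.2, 0.5]
width: 0.0854
```

```bash
python3 st.py
```

```text
7.82 [ 488.6 -296.    81. ] z [ 0.0109  0.0204 -0.9997] jaw 94.9 F [0.3 0.2 0.5] w 85.4 qd [-0.001 -0.005 -0.004  0.002  0.    -0.002]
```

>>> {"name": "play_rows", "arguments": {
  "series": [
    {"fingers":-1,"dx":0,"dy":0,"dz":10,"turn":0},
    {"fingers":-1,"dx":0,"dy":0,"dz":20,"turn":0},
    {"fingers":-1,"dx":0,"dy":0,"dz":30,"turn":0},
    {"fingers":-1,"dx":0,"dy":0,"dz":35,"turn":0},
    {"fingers":-1,"dx":0,"dy":0,"dz":25,"turn":0},
    {"fingers":-1,"dx":0,"dy":0,"dz":10,"turn":0},
    {"fingers":-1,"dx":5,"dy":8,"dz":0,"turn":-0.06},
    {"fingers":-1,"dx":9,"dy":14,"dz":0,"turn":-0.1},
    {"fingers":-1,"dx":12,"dy":20,"dz":0,"turn":-0.12},
    {"fingers":-1,"dx":14,"dy":22,"dz":0,"turn":-0.12},
    {"fingers":-1,"dx":14,"dy":22,"dz":0,"turn":-0.12},
    {"fingers":-1,"dx":14,"dy":22,"dz":0,"turn":-0.12},
    {"fingers":-1,"dx":14,"dy":22,"dz":0,"turn":-0.12},
    {"fingers":-1,"dx":14,"dy":22,"dz":0,"turn":-0.12},
    {"fingers":-1,"dx":12,"dy":20,"dz":0,"turn":-0.12},
    {"fingers":-1,"dx":11,"dy":18,"dz":0,"turn":-0.12},
    {"fingers":-1,"dx":9,"dy":14,"dz":0,"turn":-0.12},
    {"fingers":-1,"dx":6,"dy":10,"dz":0,"turn":-0.12},
    {"fingers":-1,"dx":4,"dy":6,"dz":0,"turn":-0.08},
    {"fingers":-1,"dx":0,"dy":0,"dz":0,"turn":-0.04}
  ]
}}

```text
clock: 9.48
position: [0.6314, -0.0653, 0.2371]
ee_rot: [0.012, 0.998, 0.056, 0.012]
contact_force: [0.6, 0.3, 0.4]
width: 0.0854
```

```bash
python3 st.py
```

```text
9.48 [631.4 -65.3 237.1] z [ 0.0243 -0.0223 -0.9995] jaw 6.5 F [0.6 0.3 0.4] w 85.4 qd [ 0.02  -0.004 -0.018 -0.027  0.032  0.505]
```

>>> {"name": "play_rows", "arguments": {
  "series": [
    {"fingers":-0.7,"dx":4,"dy":6,"dz":-5,"turn":0},
    {"fingers":-0.7,"dx":4,"dy":6,"dz":-15,"turn":0},
    {"fingers":-0.7,"dx":0,"dy":0,"dz":-25,"turn":0},
    {"fingers":-0.7,"dx":0,"dy":0,"dz":-25,"turn":0},
    {"fingers":-0.7,"dx":0,"dy":0,"dz":-15,"turn":0},
    {"fingers":-0.7,"dx":0,"dy":0,"dz":-8,"turn":0},
    {"fingers":-0.7,"dx":0,"dy":0,"dz":0,"turn":0},
    {"fingers":-0.7,"dx":0,"dy":0,"dz":0,"turn":0}
  ]
}}

```text
clock: 10.15
position: [0.6422, -0.0499, 0.1457]
ee_rot: [0.012, 0.998, 0.06, 0.016]
contact_force: [0.2, 0.2, 0.3]
width: 0.0728
```

```bash
python3 st.py
```

```text
10.15 [642.2 -49.9 145.7] z [ 0.0336 -0.0221 -0.9992] jaw 6.9 F [0.2 0.2 0.3] w 72.8 qd [ 0.     0.007  0.004  0.002  0.001 -0.005]
```

>>> {"name": "play_rows", "arguments": {
  "series": [
    {"fingers":-0.7,"dx":-2,"dy":-2,"dz":0,"turn":-0.03},
    {"fingers":-0.7,"dx":-1,"dy":-1,"dz":-10,"turn":-0.02},
    {"fingers":-0.7,"dx":0,"dy":0,"dz":-18,"turn":0},
    {"fingers":-0.7,"dx":0,"dy":0,"dz":-18,"turn":0},
    {"fingers":-0.7,"dx":0,"dy":0,"dz":-10,"turn":0},
    {"fingers":-0.7,"dx":0,"dy":0,"dz":-5,"turn":0},
    {"fingers":-0.7,"dx":0,"dy":0,"dz":0,"turn":0},
    {"fingers":-0.7,"dx":0,"dy":0,"dz":0,"turn":0}
  ]
}}

```text
clock: 10.82
position: [0.6442, -0.0543, 0.0889]
ee_rot: [0.014, 0.999, 0.034, 0.023]
contact_force: [-0.5, -0.6, 0.2]
width: 0.0726
```

```bash
python3 st.py
```

```text
10.82 [644.2 -54.3  88.9] z [ 0.0471 -0.0262 -0.9985] jaw 3.9 F [-0.5 -0.6  0.2] w 72.6 qd [-0.002  0.004  0.001  0.001  0.     0.   ]
```

>>> {"name": "play_rows", "arguments": {
  "series": [
    {"fingers":-0.7,"dx":-3,"dy":0,"dz":-5,"turn":0},
    {"fingers":-0.7,"dx":-2,"dy":1,"dz":-4,"turn":0},
    {"fingers":-0.7,"dx":0,"dy":0,"dz":0,"turn":0},
    {"fingers":1,"dx":0,"dy":0,"dz":0,"turn":0},
    {"fingers":1,"dx":0,"dy":0,"dz":0,"turn":0},
    {"fingers":1,"dx":0,"dy":0,"dz":0,"turn":0},
    {"fingers":1,"dx":0,"dy":0,"dz":0,"turn":0}
  ]
}}

```text
clock: 11.4
position: [0.6397, -0.0534, 0.0821]
ee_rot: [0.014, 0.999, 0.034, 0.025]
contact_force: [0.4, 0.8, -1.3]
width: 0.0597
```

```bash
python3 st.py
```

```text
11.4 [639.7 -53.4  82.1] z [ 0.051  -0.0271 -0.9983] jaw 3.9 F [ 0.4  0.8 -1.3] w 59.7 qd [ 0.    -0.002  0.001 -0.002 -0.    -0.001]
```

>>> {"name": "play_rows", "arguments": {
  "series": [
    {"fingers":1,"dx":0,"dy":0,"dz":10,"turn":0},
    {"fingers":1,"dx":0,"dy":0,"dz":20,"turn":0},
    {"fingers":1,"dx":0,"dy":0,"dz":30,"turn":0},
    {"fingers":1,"dx":0,"dy":0,"dz":30,"turn":0},
    {"fingers":1,"dx":0,"dy":0,"dz":20,"turn":0},
    {"fingers":1,"dx":0,"dy":0,"dz":10,"turn":0},
    {"fingers":1,"dx":-2,"dy":-10,"dz":0,"turn":0},
    {"fingers":1,"dx":-2,"dy":-20,"dz":0,"turn":0},
    {"fingers":1,"dx":-2,"dy":-30,"dz":0,"turn":0},
    {"fingers":1,"dx":-2,"dy":-34,"dz":0,"turn":0},
    {"fingers":1,"dx":-2,"dy":-34,"dz":0,"turn":0},
    {"fingers":1,"dx":-2,"dy":-34,"dz":0,"turn":0},
    {"fingers":1,"dx":-2,"dy":-34,"dz":0,"turn":0},
    {"fingers":1,"dx":-2,"dy":-30,"dz":0,"turn":0},
    {"fingers":1,"dx":-2,"dy":-24,"dz":0,"turn":0},
    {"fingers":1,"dx":-2,"dy":-16,"dz":0,"turn":0},
    {"fingers":1,"dx":-2,"dy":-10,"dz":0,"turn":0},
    {"fingers":1,"dx":-2,"dy":-4,"dz":0,"turn":0},
    {"fingers":1,"dx":0,"dy":0,"dz":0,"turn":0}
  ]
}}

```text
clock: 12.98
position: [0.6022, -0.3504, 0.1997]
ee_rot: [0.012, 0.999, 0.035, 0.017]
contact_force: [-0.2, 0.1, -2.2]
width: 0.0597
```

```bash
python3 st.py
```

```text
12.98 [ 602.2 -350.4  199.7] z [ 0.0343 -0.0226 -0.9992] jaw 4.0 F [-0.2  0.1 -2.2] w 59.7 qd [-0.009  0.008  0.008  0.014 -0.001 -0.001]
```

>>> {"name": "play_rows", "arguments": {
  "series": [
    {"fingers":1,"dx":0,"dy":0,"dz":-10,"turn":0},
    {"fingers":1,"dx":0,"dy":0,"dz":-20,"turn":0},
    {"fingers":1,"dx":0,"dy":0,"dz":-26,"turn":0},
    {"fingers":1,"dx":0,"dy":0,"dz":-24,"turn":0},
    {"fingers":1,"dx":0,"dy":0,"dz":-16,"turn":0},
    {"fingers":1,"dx":0,"dy":0,"dz":-8,"turn":0},
    {"fingers":1,"dx":0,"dy":0,"dz":-3,"turn":0},
    {"fingers":1,"dx":0,"dy":0,"dz":0,"turn":0},
    {"fingers":1,"dx":0,"dy":0,"dz":0,"turn":0}
  ]
}}

```text
clock: 13.73
position: [0.6028, -0.3381, 0.0866]
ee_rot: [0.009, 0.999, 0.04, 0.017]
contact_force: [0.1, 0.5, -1.9]
width: 0.0597
```

```bash
python3 st.py
```

```text
13.73 [ 602.8 -338.1   86.6] z [ 0.0349 -0.0167 -0.9993] jaw 4.5 F [ 0.1  0.5 -1.9] w 59.7 qd [ 0.011 -0.004 -0.001  0.001 -0.001  0.002]
```

>>> {"name": "play_rows", "arguments": {
  "series": [
    {"fingers":1,"dx":1,"dy":-5,"dz":-4,"turn":0},
    {"fingers":1,"dx":1,"dy":-4,"dz":-4,"turn":0},
    {"fingers":1,"dx":0,"dy":-2,"dz":-3,"turn":0},
    {"fingers":1,"dx":0,"dy":0,"dz":-2,"turn":0},
    {"fingers":1,"dx":0,"dy":0,"dz":0,"turn":0},
    {"fingers":1,"dx":0,"dy":0,"dz":0,"turn":0}
  ]
}}

```text
clock: 14.23
position: [0.608, -0.3523, 0.0772]
ee_rot: [0.012, 0.999, 0.04, 0.021]
contact_force: [0.0, -0.0, -2.1]
width: 0.0596
```

```bash
python3 st.py
```

```text
14.23 [ 608.  -352.3   77.2] z [ 0.0426 -0.0223 -0.9988] jaw 4.6 F [ 0.  -0.  -2.1] w 59.6 qd [-0.003  0.003 -0.002  0.002 -0.    -0.   ]
```

>>> {"name": "play_rows", "arguments": {
  "series": [
    {"fingers":1,"dx":0,"dy":0,"dz":-2,"turn":0},
    {"fingers":1,"dx":0,"dy":0,"dz":-1,"turn":0},
    {"fingers":1,"dx":0,"dy":0,"dz":0,"turn":0},
    {"fingers":-1,"dx":0,"dy":0,"dz":0,"turn":0},
    {"fingers":-1,"dx":0,"dy":0,"dz":0,"turn":0},
    {"fingers":-1,"dx":0,"dy":0,"dz":0,"turn":0},
    {"fingers":-1,"dx":0,"dy":0,"dz":0,"turn":0},
    {"fingers":-1,"dx":0,"dy":0,"dz":10,"turn":0},
    {"fingers":-1,"dx":0,"dy":0,"dz":20,"turn":0},
    {"fingers":-1,"dx":0,"dy":0,"dz":30,"turn":0},
    {"fingers":-1,"dx":0,"dy":0,"dz":35,"turn":0},
    {"fingers":-1,"dx":0,"dy":0,"dz":25,"turn":0},
    {"fingers":-1,"dx":0,"dy":0,"dz":10,"turn":0},
    {"fingers":-1,"dx":0,"dy":0,"dz":0,"turn":0}
  ]
}}

```text
clock: 15.4
position: [0.6079, -0.352, 0.216]
ee_rot: [0.013, 0.999, 0.04, 0.023]
contact_force: [-0.3, -0.5, 0.3]
width: 0.0854
```

```bash
python3 st.py; python3 - <<'E'
from h import *
im=get_image("side");c=im["pixels"][140:320,220:440,::-1];cv2.imwrite("pics/s2.png",cv2.resize(c,None,fx=3.3,fy=3.3,interpolation=cv2.INTER_CUBIC))
E
```

```text
15.4 [ 607.9 -352.   216. ] z [ 0.0468 -0.0251 -0.9986] jaw 4.6 F [-0.3 -0.5  0.3] w 85.4 qd [ 0.001 -0.022 -0.02   0.001  0.005  0.001]
```

View pics/s2.png

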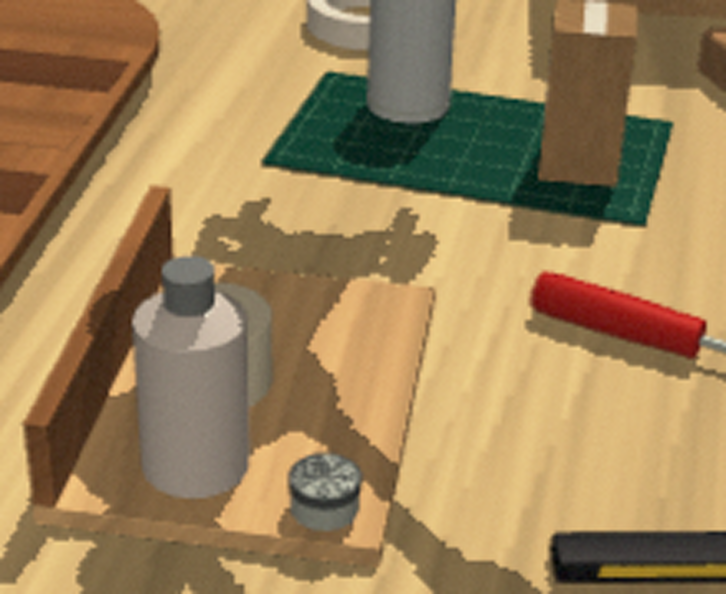

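The carton and tin stand upright on the mat, and the wheel, bottle and bearing tin are unmoved. The bottle is next.

>>> {"name": "play_rows", "arguments": {
  "series": [
    {"fingers":-0.75,"dx":1,"dy":12,"dz":0,"turn":0},
    {"fingers":-0.75,"dx":1,"dy":24,"dz":0,"turn":0},
    {"fingers":-0.75,"dx":1,"dy":34,"dz":0,"turn":0},
    {"fingers":-0.75,"dx":1,"dy":38,"dz":0,"turn":0},
    {"fingers":-0.75,"dx":1,"dy":38,"dz":0,"turn":0},
    {"fingers":-0.75,"dx":1,"dy":38,"dz":0,"turn":0},
    {"fingers":-0.75,"dx":1,"dy":38,"dz":0,"turn":0},
    {"fingers":-0.75,"dx":1,"dy":38,"dz":0,"turn":0},
    {"fingers":-0.75,"dx":1,"dy":38,"dz":0,"turn":0},
    {"fingers":-0.75,"dx":1,"dy":34,"dz":0,"turn":0},
    {"fingers":-0.75,"dx":1,"dy":28,"dz":0,"turn":0},
    {"fingers":-0.75,"dx":1,"dy":22,"dz":0,"turn":0},
    {"fingers":-0.75,"dx":1,"dy":16,"dz":0,"turn":0},
    {"fingers":-0.75,"dx":1,"dy":10,"dz":0,"turn":0},
    {"fingers":-0.75,"dx":1,"dy":6,"dz":0,"turn":0},
    {"fingers":-0.75,"dx":1,"dy":4,"dz":0,"turn":0},
    {"fingers":-0.75,"dx":0,"dy":0,"dz":0,"turn":0}
  ]
}}

```text
clock: 16.87
position: [0.6021, 0.0982, 0.1906]
ee_rot: [0.006, 0.999, 0.039, 0.001]
contact_force: [-0.4, -0.2, 0.1]
width: 0.0742
```

```bash
python3 st.py
```

```text
16.87 [602.1  98.2 190.6] z [ 0.0022 -0.0113 -0.9999] jaw 4.5 F [-0.4 -0.2  0.1] w 74.2 qd [-0.002  0.003  0.015 -0.017  0.002 -0.001]
```

>>> {"name": "play_rows", "arguments": {
  "series": [
    {"fingers":-0.75,"dx":6,"dy":-3,"dz":0,"turn":0},
    {"fingers":-0.75,"dx":9,"dy":-4,"dz":0,"turn":0},
    {"fingers":-0.75,"dx":6,"dy":-3,"dz":-5,"turn":0},
    {"fingers":-0.75,"dx":3,"dy":-1,"dz":-12,"turn":0},
    {"fingers":-0.75,"dx":0,"dy":0,"dz":-12,"turn":0},
    {"fingers":-0.75,"dx":0,"dy":0,"dz":-8,"turn":0},
    {"fingers":-0.75,"dx":0,"dy":0,"dz":-3,"turn":0},
    {"fingers":-0.75,"dx":0,"dy":0,"dz":0,"turn":0},
    {"fingers":-0.75,"dx":0,"dy":0,"dz":0,"turn":0}
  ]
}}

```text
clock: 17.62
position: [0.6305, 0.0781, 0.1447]
ee_rot: [0.007, 0.999, 0.035, 0.0]
contact_force: [0.4, 0.2, 0.5]
width: 0.0748
```

```bash
python3 st.py
```

```text
17.62 [630.5  78.1 144.7] z [ 8.000e-04 -1.420e-02 -9.999e-01] jaw 4.0 F [0.4 0.2 0.5] w 74.8 qd [-0.006  0.009  0.005  0.001 -0.004 -0.002]
```

>>> {"name": "play_rows", "arguments": {
  "series": [
    {"fingers":-0.75,"dx":-1,"dy":3,"dz":-3,"turn":0},
    {"fingers":-0.75,"dx":-1,"dy":4,"dz":-10,"turn":0},
    {"fingers":-0.75,"dx":0,"dy":2,"dz":-16,"turn":0},
    {"fingers":-0.75,"dx":0,"dy":0,"dz":-16,"turn":0},
    {"fingers":-0.75,"dx":0,"dy":0,"dz":-8,"turn":0},
    {"fingers":-0.75,"dx":0,"dy":0,"dz":-4,"turn":0},
    {"fingers":-0.75,"dx":0,"dy":0,"dz":0,"turn":0},
    {"fingers":-0.75,"dx":0,"dy":0,"dz":0,"turn":0}
  ]
}}

```text
clock: 18.28
position: [0.6288, 0.0902, 0.0862]
ee_rot: [0.007, 0.999, 0.035, 0.003]
contact_force: [0.5, 0.5, -0.6]
width: 0.0748
```

```bash
python3 st.py
```

```text
18.28 [628.8  90.2  86.2] z [ 0.0059 -0.013  -0.9999] jaw 4.0 F [ 0.5  0.5 -0.6] w 74.8 qd [ 0.002  0.006  0.004 -0.    -0.002  0.001]
```

>>> {"name": "play_rows", "arguments": {
  "series": [
    {"fingers":-0.75,"dx":0,"dy":-2,"dz":-4,"turn":0},
    {"fingers":-0.75,"dx":0,"dy":-1,"dz":-2,"turn":0},
    {"fingers":-0.75,"dx":0,"dy":0,"dz":0,"turn":0},
    {"fingers":1,"dx":0,"dy":0,"dz":0,"turn":0},
    {"fingers":1,"dx":0,"dy":0,"dz":0,"turn":0},
    {"fingers":1,"dx":0,"dy":0,"dz":0,"turn":0},
    {"fingers":1,"dx":0,"dy":0,"dz":0,"turn":0}
  ]
}}

```text
clock: 18.87
position: [0.6303, 0.0867, 0.0824]
ee_rot: [0.007, 0.999, 0.035, 0.005]
contact_force: [0.6, -0.3, -1.7]
width: 0.053
```

```bash
python3 st.py
```

```text
18.87 [630.3  86.7  82.4] z [ 0.0104 -0.0129 -0.9999] jaw 4.0 F [ 0.6 -0.3 -1.7] w 53.0 qd [-0.003 -0.001  0.002  0.004  0.001 -0.001]
```

>>> {"name": "play_rows", "arguments": {
  "series": [
    {"fingers":1,"dx":0,"dy":0,"dz":12,"turn":0},
    {"fingers":1,"dx":0,"dy":0,"dz":22,"turn":0},
    {"fingers":1,"dx":0,"dy":0,"dz":32,"turn":0},
    {"fingers":1,"dx":0,"dy":0,"dz":32,"turn":0},
    {"fingers":1,"dx":0,"dy":0,"dz":22,"turn":0},
    {"fingers":1,"dx":0,"dy":0,"dz":12,"turn":0},
    {"fingers":1,"dx":-1,"dy":-10,"dz":0,"turn":0},
    {"fingers":1,"dx":-1,"dy":-20,"dz":0,"turn":0},
    {"fingers":1,"dx":-1,"dy":-30,"dz":0,"turn":0},
    {"fingers":1,"dx":-1,"dy":-36,"dz":0,"turn":0},
    {"fingers":1,"dx":-1,"dy":-36,"dz":0,"turn":0},
    {"fingers":1,"dx":-1,"dy":-36,"dz":0,"turn":0},
    {"fingers":1,"dx":-1,"dy":-36,"dz":0,"turn":0},
    {"fingers":1,"dx":-1,"dy":-36,"dz":0,"turn":0},
    {"fingers":1,"dx":-1,"dy":-34,"dz":0,"turn":0},
    {"fingers":1,"dx":-1,"dy":-28,"dz":0,"turn":0},
    {"fingers":1,"dx":-1,"dy":-20,"dz":0,"turn":0},
    {"fingers":1,"dx":0,"dy":-12,"dz":0,"turn":0},
    {"fingers":1,"dx":0,"dy":-8,"dz":0,"turn":0},
    {"fingers":1,"dx":0,"dy":-3,"dz":0,"turn":0}
  ]
}}

```text
clock: 20.53
position: [0.5997, -0.2782, 0.1958]
ee_rot: [0.003, 0.999, 0.037, -0.014]
contact_force: [-0.3, -0.0, -2.6]
width: 0.0527
```

```bash
python3 st.py
```

```text
20.53 [ 599.7 -278.2  195.8] z [-0.0276 -0.0068 -0.9996] jaw 4.2 F [-0.3 -0.  -2.6] w 52.7 qd [-0.054  0.032 -0.018  0.021  0.018 -0.049]
```

>>> {"name": "play_rows", "arguments": {
  "series": [
    {"fingers":1,"dx":0,"dy":0,"dz":0,"turn":0},
    {"fingers":1,"dx":2,"dy":0,"dz":-10,"turn":0},
    {"fingers":1,"dx":3,"dy":0,"dz":-20,"turn":0},
    {"fingers":1,"dx":3,"dy":0,"dz":-26,"turn":0},
    {"fingers":1,"dx":2,"dy":0,"dz":-24,"turn":0},
    {"fingers":1,"dx":0,"dy":0,"dz":-16,"turn":0},
    {"fingers":1,"dx":0,"dy":0,"dz":-10,"turn":0},
    {"fingers":1,"dx":0,"dy":0,"dz":-4,"turn":0},
    {"fingers":1,"dx":0,"dy":0,"dz":0,"turn":0},
    {"fingers":1,"dx":0,"dy":0,"dz":0,"turn":0}
  ]
}}

```text
clock: 21.37
position: [0.6121, -0.2649, 0.0788]
ee_rot: [0.0, 0.999, 0.043, -0.013]
contact_force: [-0.1, 0.2, -1.8]
width: 0.0526
```

```bash
python3 st.py
```

```text
21.37 [ 612.1 -264.9   78.8] z [-0.0263 -0.0011 -0.9997] jaw 4.9 F [-0.1  0.2 -1.8] w 52.6 qd [ 0.011 -0.     0.003  0.    -0.002  0.003]
```

>>> {"name": "play_rows", "arguments": {
  "series": [
    {"fingers":1,"dx":0,"dy":0,"dz":-3,"turn":0},
    {"fingers":1,"dx":0,"dy":0,"dz":-2,"turn":0},
    {"fingers":1,"dx":0,"dy":0,"dz":0,"turn":0}
  ]
}}

```text
clock: 21.62
position: [0.6141, -0.2651, 0.0764]
ee_rot: [0.001, 0.999, 0.043, -0.011]
contact_force: [0.7, -0.1, -2.4]
width: 0.0527
```

```bash
python3 st.py
```

```text
21.62 [ 614.1 -265.1   76.4] z [-0.0214 -0.0037 -0.9998] jaw 4.9 F [ 0.7 -0.1 -2.4] w 52.7 qd [ 0.002 -0.013 -0.01  -0.     0.002  0.001]
```

>>> {"name": "play_rows", "arguments": {
  "series": [
    {"fingers":1,"dx":0,"dy":0,"dz":-2,"turn":0},
    {"fingers":1,"dx":0,"dy":0,"dz":-1,"turn":0},
    {"fingers":1,"dx":0,"dy":0,"dz":0,"turn":0},
    {"fingers":-1,"dx":0,"dy":0,"dz":0,"turn":0},
    {"fingers":-1,"dx":0,"dy":0,"dz":0,"turn":0},
    {"fingers":-1,"dx":0,"dy":0,"dz":0,"turn":0},
    {"fingers":-1,"dx":0,"dy":0,"dz":0,"turn":0},
    {"fingers":-1,"dx":0,"dy":0,"dz":10,"turn":0},
    {"fingers":-1,"dx":0,"dy":0,"dz":20,"turn":0},
    {"fingers":-1,"dx":0,"dy":0,"dz":30,"turn":0},
    {"fingers":-1,"dx":0,"dy":0,"dz":35,"turn":0},
    {"fingers":-1,"dx":0,"dy":0,"dz":25,"turn":0},
    {"fingers":-1,"dx":0,"dy":0,"dz":10,"turn":0},
    {"fingers":-1,"dx":0,"dy":0,"dz":0,"turn":0},
    {"fingers":-1,"dx":0,"dy":0,"dz":0,"turn":0}
  ]
}}

```text
clock: 22.87
position: [0.6152, -0.2668, 0.2186]
ee_rot: [0.004, 0.999, 0.042, -0.006]
contact_force: [-0.0, -0.4, 0.3]
width: 0.0854
```

```bash
python3 st.py; python3 - <<'E'
from h import *
im=get_image("top");save(im,"t3.png");c=im["pixels"][160:340,250:540,::-1]
cv2.imwrite("pics/t3c.png",cv2.resize(c,None,fx=2.7,fy=2.7,interpolation=cv2.INTER_CUBIC))
E
```

```text
22.87 [ 615.2 -266.8  218.6] z [-0.0114 -0.0094 -0.9999] jaw 4.9 F [-0.  -0.4  0.3] w 85.4 qd [ 0.001 -0.023 -0.024 -0.001  0.01   0.001]
```

View pics/t3c.png

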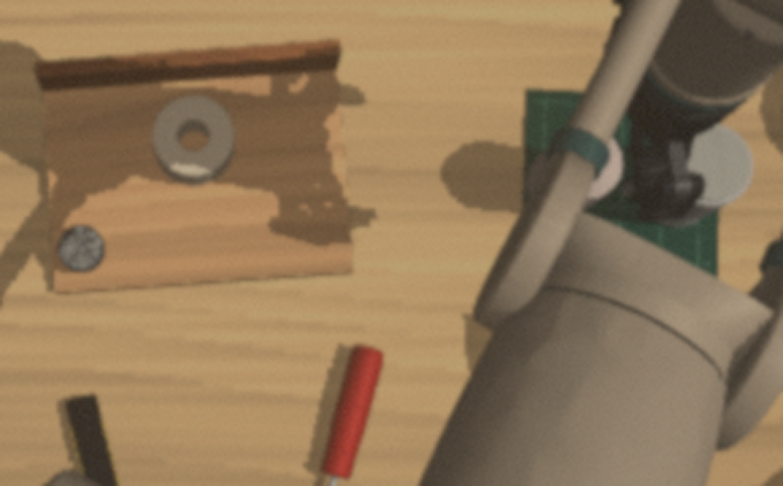

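The wheel has not shifted (hole still at about (321, 211) px), and all three objects are on the mat. Now for the wheel, with the jaws turned to the board's y direction.

>>> {"name": "play_rows", "arguments": {
  "series": [
    {"fingers":-1,"dx":2,"dy":8,"dz":0,"turn":0.06},
    {"fingers":-1,"dx":2,"dy":14,"dz":0,"turn":0.1},
    {"fingers":-1,"dx":3,"dy":20,"dz":0,"turn":0.12},
    {"fingers":-1,"dx":3,"dy":22,"dz":0,"turn":0.12},
    {"fingers":-1,"dx":3,"dy":22,"dz":0,"turn":0.12},
    {"fingers":-1,"dx":3,"dy":22,"dz":0,"turn":0.12},
    {"fingers":-1,"dx":3,"dy":22,"dz":0,"turn":0.12},
    {"fingers":-1,"dx":3,"dy":22,"dz":0,"turn":0.12},
    {"fingers":-1,"dx":3,"dy":22,"dz":0,"turn":0.12},
    {"fingers":-1,"dx":3,"dy":22,"dz":0,"turn":0.12},
    {"fingers":-1,"dx":2,"dy":20,"dz":0,"turn":0.12},
    {"fingers":-1,"dx":2,"dy":18,"dz":0,"turn":0.12},
    {"fingers":-1,"dx":2,"dy":14,"dz":0,"turn":0.12},
    {"fingers":-1,"dx":1,"dy":10,"dz":0,"turn":0.04},
    {"fingers":-1,"dx":1,"dy":6,"dz":0,"turn":0},
    {"fingers":-1,"dx":0,"dy":4,"dz":0,"turn":0},
    {"fingers":-1,"dx":0,"dy":0,"dz":0,"turn":0},
    {"fingers":-1,"dx":0,"dy":0,"dz":0,"turn":0}
  ]
}}

```text
clock: 24.42
position: [0.6376, 0.0153, 0.1899]
ee_rot: [-0.004, 0.672, 0.741, -0.02]
contact_force: [-0.2, 0.4, -0.6]
width: 0.0853
```

```bash
python3 st.py
```

```text
24.42 [637.6  15.3 189.9] z [-0.0327 -0.0239 -0.9992] jaw 95.6 F [-0.2  0.4 -0.6] w 85.3 qd [ 0.003  0.009  0.009  0.002 -0.001  0.011]
```

>>> {"name": "play_rows", "arguments": {
  "series": [
    {"fingers":-1,"dx":1,"dy":1,"dz":-10,"turn":-0.02},
    {"fingers":-1,"dx":1,"dy":1,"dz":-20,"turn":-0.01},
    {"fingers":-1,"dx":0,"dy":0,"dz":-26,"turn":0},
    {"fingers":-1,"dx":0,"dy":0,"dz":-22,"turn":0},
    {"fingers":-1,"dx":0,"dy":0,"dz":-16,"turn":0},
    {"fingers":-1,"dx":0,"dy":0,"dz":-8,"turn":0},
    {"fingers":-1,"dx":0,"dy":0,"dz":-3,"turn":0},
    {"fingers":-1,"dx":0,"dy":0,"dz":0,"turn":0},
    {"fingers":-1,"dx":0,"dy":0,"dz":0,"turn":0}
  ]
}}

```text
clock: 25.17
position: [0.6397, 0.0107, 0.0781]
ee_rot: [-0.003, 0.689, 0.724, -0.02]
contact_force: [-0.2, -0.1, 0.7]
width: 0.0859
```

```bash
python3 st.py
```

```text
25.17 [639.7  10.7  78.1] z [-0.0316 -0.0248 -0.9992] jaw 92.8 F [-0.2 -0.1  0.7] w 85.9 qd [-0.007  0.002 -0.004 -0.    -0.     0.004]
```

>>> {"name": "play_rows", "arguments": {
  "series": [
    {"fingers":-1,"dx":0,"dy":4,"dz":0,"turn":0.01},
    {"fingers":-1,"dx":0,"dy":3,"dz":-4,"turn":0},
    {"fingers":-1,"dx":0,"dy":0,"dz":-8,"turn":0},
    {"fingers":-1,"dx":0,"dy":0,"dz":-12,"turn":0},
    {"fingers":-1,"dx":0,"dy":0,"dz":-8,"turn":0},
    {"fingers":-1,"dx":0,"dy":0,"dz":-4,"turn":0},
    {"fingers":-1,"dx":0,"dy":0,"dz":0,"turn":0},
    {"fingers":-1,"dx":0,"dy":0,"dz":0,"turn":0}
  ]
}}

```text
clock: 25.83
position: [0.6434, 0.0189, 0.0444]
ee_rot: [0.001, 0.685, 0.728, -0.016]
contact_force: [0.4, 0.2, 0.9]
width: 0.085
```

```bash
python3 st.py
```

```text
25.83 [643.4  18.9  44.4] z [-0.0206 -0.0258 -0.9995] jaw 93.5 F [0.4 0.2 0.9] w 85.0 qd [ 0.002  0.007  0.005 -0.001 -0.003 -0.002]
```

>>> {"name": "play_rows", "arguments": {
  "series": [
    {"fingers":-1,"dx":-2,"dy":-1,"dz":-4,"turn":0},
    {"fingers":-1,"dx":-2,"dy":0,"dz":-4,"turn":0},
    {"fingers":-0.8,"dx":-1,"dy":0,"dz":-2,"turn":0},
    {"fingers":-0.6,"dx":0,"dy":0,"dz":0,"turn":0},
    {"fingers":1,"dx":0,"dy":0,"dz":0,"turn":0},
    {"fingers":1,"dx":0,"dy":0,"dz":0,"turn":0},
    {"fingers":1,"dx":0,"dy":0,"dz":0,"turn":0}
  ]
}}

```text
clock: 26.42
position: [0.6385, 0.0175, 0.035]
ee_rot: [0.002, 0.686, 0.728, -0.016]
contact_force: [-0.1, -0.3, -1.9]
width: 0.0603
```

```bash
python3 st.py
```

```text
26.42 [638.5  17.5  35. ] z [-0.0184 -0.0262 -0.9995] jaw 93.5 F [-0.1 -0.3 -1.9] w 60.3 qd [-0.002 -0.    -0.     0.    -0.001 -0.   ]
```

>>> {"name": "play_rows", "arguments": {
  "series": [
    {"fingers":1,"dx":0,"dy":0,"dz":12,"turn":0},
    {"fingers":1,"dx":0,"dy":0,"dz":22,"turn":0},
    {"fingers":1,"dx":0,"dy":0,"dz":32,"turn":0},
    {"fingers":1,"dx":0,"dy":0,"dz":30,"turn":0},
    {"fingers":1,"dx":0,"dy":0,"dz":22,"turn":0},
    {"fingers":1,"dx":0,"dy":0,"dz":12,"turn":0},
    {"fingers":1,"dx":-4,"dy":10,"dz":0,"turn":0},
    {"fingers":1,"dx":-8,"dy":20,"dz":0,"turn":0},
    {"fingers":1,"dx":-10,"dy":26,"dz":0,"turn":0},
    {"fingers":1,"dx":-10,"dy":30,"dz":0,"turn":0},
    {"fingers":1,"dx":-10,"dy":30,"dz":0,"turn":0},
    {"fingers":1,"dx":-10,"dy":30,"dz":0,"turn":0},
    {"fingers":1,"dx":-8,"dy":22,"dz":0,"turn":0},
    {"fingers":1,"dx":-6,"dy":14,"dz":0,"turn":0},
    {"fingers":1,"dx":-2,"dy":8,"dz":0,"turn":0},
    {"fingers":1,"dx":0,"dy":0,"dz":0,"turn":0},
    {"fingers":1,"dx":0,"dy":0,"dz":0,"turn":0}
  ]
}}

```text
clock: 27.83
position: [0.5571, 0.2196, 0.1715]
ee_rot: [-0.002, 0.686, 0.727, -0.018]
contact_force: [-1.0, -0.8, -2.1]
width: 0.0602
```

```bash
python3 st.py; python3 - <<'E'
from w import *
s,im=wrist();save(im,"w4.png");np.savez("w4.npz",rvec=im["rvec"],tvec=im["tvec"],vfov=im["vfov"],cx=im["cx"],cy=im["cy"])
R,t=RT(im);print(R.T@[0,0,1],-R.T@t)
E
```

```text
27.83 [557.1 219.6 171.5] z [-0.027  -0.0239 -0.9993] jaw 93.3 F [-1.  -0.8 -2.1] w 60.2 qd [ 0.016  0.001  0.007  0.005 -0.003  0.004]
[ 0.25412495 -0.00807994 -0.96713765] [0.48829143 0.21818387 0.30511596]
```

View pics/w4.png

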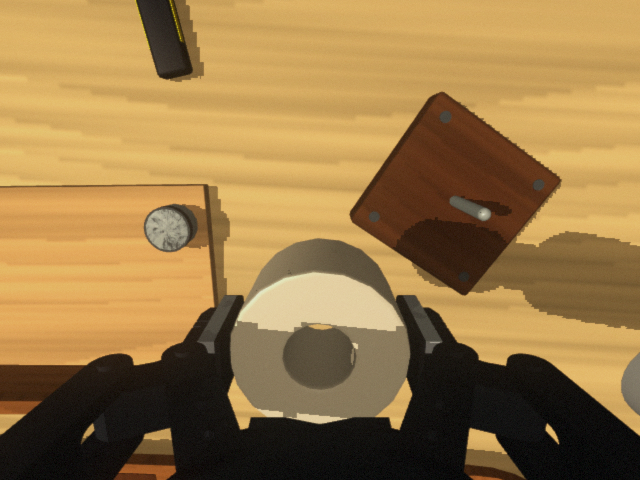

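```bash
python3 - <<'E'
from h import *
im={k:v for k,v in np.load("w4.npz").items()}
p=lambda n,uv,z:print(n,np.round(ray(im,uv,z)*1000,1))
C=[(437,94),(561,181),(465,294),(352,215)]
a=np.array([ray(im,c,.03) for c in C]);print(np.round(a*1000,1),a.mean(0)*1000,np.linalg.norm(a[0]-a[2]),np.linalg.norm(a[1]-a[3]))
p("base",(453,201),.03);p("tip",(484,214),.087)
p("hole top",(319,356),.1925);p("wheel top ctr",(320,347),.1925)
E
```

```text
[[451.9 289.8]
 [505.  385.5]
 [595.5 331.1]
 [538.8 238.8]] [522.80698476 311.30659494] 0.14935569390658648 0.1505836084188125
base [523.9 311.3]
tip [523.  310.9]
hole top [557.6 219.4]
wheel top ctr [554.2 219.5]
```

>>> {"name": "play_rows", "arguments": {
  "series": [
    {"fingers":1,"dx":-3,"dy":8,"dz":0,"turn":0},
    {"fingers":1,"dx":-6,"dy":16,"dz":0,"turn":0},
    {"fingers":1,"dx":-7,"dy":20,"dz":0,"turn":0},
    {"fingers":1,"dx":-7,"dy":20,"dz":0,"turn":0},
    {"fingers":1,"dx":-5,"dy":12,"dz":0,"turn":0},
    {"fingers":1,"dx":-3,"dy":6,"dz":0,"turn":0},
    {"fingers":1,"dx":-1,"dy":3,"dz":-10,"turn":0},
    {"fingers":1,"dx":0,"dy":0,"dz":-16,"turn":0},
    {"fingers":1,"dx":0,"dy":0,"dz":-10,"turn":0},
    {"fingers":1,"dx":0,"dy":0,"dz":-4,"turn":0},
    {"fingers":1,"dx":0,"dy":0,"dz":0,"turn":0},
    {"fingers":1,"dx":0,"dy":0,"dz":0,"turn":0}
  ]
}}

```text
clock: 28.88
position: [0.528, 0.2993, 0.127]
ee_rot: [0.0, 0.692, 0.722, -0.019]
contact_force: [0.4, 0.3, -0.8]
width: 0.0603
```

```bash
python3 st.py
```

```text
28.88 [528.  299.3 127. ] z [-0.0267 -0.0283 -0.9992] jaw 92.5 F [ 0.4  0.3 -0.8] w 60.3 qd [-0.01   0.008  0.011 -0.005 -0.003  0.001]
```

>>> {"name": "play_rows", "arguments": {
  "series": [
    {"fingers":1,"dx":-2,"dy":4,"dz":0,"turn":0},
    {"fingers":1,"dx":-3,"dy":5,"dz":0,"turn":0},
    {"fingers":1,"dx":-1,"dy":2,"dz":0,"turn":0},
    {"fingers":1,"dx":0,"dy":0,"dz":0,"turn":0},
    {"fingers":1,"dx":0,"dy":0,"dz":0,"turn":0}
  ]
}}

```text
clock: 29.3
position: [0.5229, 0.3111, 0.1287]
ee_rot: [0.001, 0.692, 0.721, -0.018]
contact_force: [0.4, 0.7, -1.0]
width: 0.0601
```

```bash
python3 st.py
```

```text
29.3 [522.9 311.1 128.7] z [-0.0238 -0.0271 -0.9993] jaw 92.4 F [ 0.4  0.7 -1. ] w 60.1 qd [ 0.01  -0.007 -0.006  0.002 -0.     0.003]
```

Directly above the axle. I lower in small steps and check sideways drift.

>>> {"name": "play_rows", "arguments": {
  "series": [
    {"fingers":1,"dx":0,"dy":0,"dz":-5,"turn":0},
    {"fingers":1,"dx":0,"dy":0,"dz":-9,"turn":0},
    {"fingers":1,"dx":0,"dy":0,"dz":-9,"turn":0},
    {"fingers":1,"dx":0,"dy":0,"dz":-5,"turn":0},
    {"fingers":1,"dx":0,"dy":0,"dz":-2,"turn":0},
    {"fingers":1,"dx":0,"dy":0,"dz":0,"turn":0}
  ]
}}

```text
clock: 29.8
position: [0.5226, 0.3111, 0.0956]
ee_rot: [0.001, 0.692, 0.722, -0.018]
contact_force: [-0.6, -0.3, -0.7]
width: 0.0605
```

```bash
python3 st.py
```

```text
29.8 [522.6 311.1  95.6] z [-0.0234 -0.0272 -0.9994] jaw 92.4 F [-0.6 -0.3 -0.7] w 60.5 qd [-0.001  0.009  0.009 -0.002 -0.005  0.002]
```

>>> {"name": "play_rows", "arguments": {
  "series": [
    {"fingers":1,"dx":0,"dy":0,"dz":-5,"turn":0},
    {"fingers":1,"dx":0,"dy":0,"dz":-9,"turn":0},
    {"fingers":1,"dx":0,"dy":0,"dz":-10,"turn":0},
    {"fingers":1,"dx":0,"dy":0,"dz":-7,"turn":0},
    {"fingers":1,"dx":0,"dy":0,"dz":-4,"turn":0},
    {"fingers":1,"dx":0,"dy":0,"dz":-2,"turn":0},
    {"fingers":1,"dx":0,"dy":0,"dz":0,"turn":0}
  ]
}}

```text
clock: 30.38
position: [0.5223, 0.3106, 0.0536]
ee_rot: [0.001, 0.692, 0.721, -0.019]
contact_force: [0.4, 0.3, -1.7]
width: 0.0602
```

```bash
python3 st.py
```

```text
30.38 [522.3 310.6  53.6] z [-0.0251 -0.028  -0.9993] jaw 92.4 F [ 0.4  0.3 -1.7] w 60.2 qd [ 0.001  0.008  0.001 -0.    -0.003  0.001]
```

>>> {"name": "play_rows", "arguments": {
  "series": [
    {"fingers":1,"dx":0,"dy":0,"dz":-1,"turn":0},
    {"fingers":1,"dx":0,"dy":0,"dz":0,"turn":0},
    {"fingers":-1,"dx":0,"dy":0,"dz":0,"turn":0},
    {"fingers":-1,"dx":0,"dy":0,"dz":0,"turn":0},
    {"fingers":-1,"dx":0,"dy":0,"dz":0,"turn":0},
    {"fingers":-1,"dx":0,"dy":0,"dz":0,"turn":0},
    {"fingers":-1,"dx":0,"dy":0,"dz":10,"turn":0},
    {"fingers":-1,"dx":0,"dy":0,"dz":20,"turn":0},
    {"fingers":-1,"dx":0,"dy":0,"dz":30,"turn":0},
    {"fingers":-1,"dx":0,"dy":0,"dz":35,"turn":0},
    {"fingers":-1,"dx":0,"dy":0,"dz":30,"turn":0},
    {"fingers":-1,"dx":0,"dy":0,"dz":20,"turn":0},
    {"fingers":-1,"dx":0,"dy":0,"dz":10,"turn":0},
    {"fingers":-1,"dx":0,"dy":0,"dz":0,"turn":0}
  ]
}}

```text
clock: 31.55
position: [0.5217, 0.3104, 0.2215]
ee_rot: [0.002, 0.692, 0.722, -0.016]
contact_force: [0.4, -0.3, 0.7]
width: 0.085
```

```bash
python3 st.py; python3 - <<'E'
from w import *
s,im=wrist();p=im["pixels"][:,:,::-1].copy();ring(p,im,(.523,.3112),.031,.074,(0,255,0));ring(p,im,(.523,.3112),.004,.087,(0,255,0));cv2.imwrite("pics/w5.png",p)
E
```

```text
31.55 [521.7 310.4 221.5] z [-0.0204 -0.0259 -0.9995] jaw 92.4 F [ 0.4 -0.3  0.7] w 85.0 qd [ 0.002 -0.02  -0.007  0.003  0.002 -0.001]
```

View pics/w5.png

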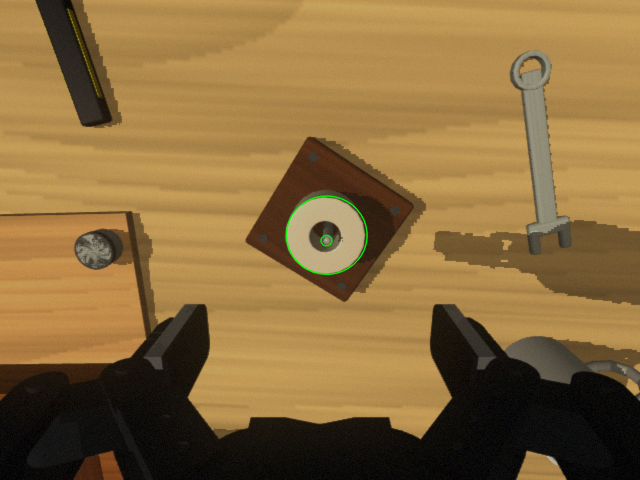

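The wheel lies flat on the block with the axle inside its hole: the ring and axle tip overlays match at (326, 236). Next I go back for the bottle.

>>> {"name": "play_rows", "arguments": {
  "series": [
    {"fingers":-1,"dx":2,"dy":-12,"dz":0,"turn":-0.05},
    {"fingers":-1,"dx":4,"dy":-24,"dz":0,"turn":-0.1},
    {"fingers":-1,"dx":6,"dy":-36,"dz":0,"turn":-0.12},
    {"fingers":-1,"dx":7,"dy":-40,"dz":0,"turn":-0.12},
    {"fingers":-1,"dx":7,"dy":-40,"dz":0,"turn":-0.12},
    {"fingers":-1,"dx":7,"dy":-40,"dz":0,"turn":-0.12},
    {"fingers":-1,"dx":7,"dy":-40,"dz":0,"turn":-0.12},
    {"fingers":-1,"dx":7,"dy":-40,"dz":0,"turn":-0.12},
    {"fingers":-1,"dx":7,"dy":-40,"dz":0,"turn":-0.12},
    {"fingers":-1,"dx":7,"dy":-40,"dz":0,"turn":-0.12},
    {"fingers":-1,"dx":7,"dy":-40,"dz":0,"turn":-0.12},
    {"fingers":-1,"dx":7,"dy":-40,"dz":0,"turn":-0.12},
    {"fingers":-1,"dx":6,"dy":-36,"dz":0,"turn":-0.08},
    {"fingers":-1,"dx":6,"dy":-30,"dz":0,"turn":-0.05},
    {"fingers":-1,"dx":5,"dy":-24,"dz":0,"turn":0},
    {"fingers":-1,"dx":4,"dy":-14,"dz":0,"turn":0},
    {"fingers":-1,"dx":2,"dy":-8,"dz":0,"turn":0},
    {"fingers":-1,"dx":1,"dy":-4,"dz":0,"turn":0},
    {"fingers":-0.8,"dx":0,"dy":0,"dz":0,"turn":0},
    {"fingers":-0.8,"dx":0,"dy":0,"dz":0,"turn":0}
  ]
}}

```text
clock: 33.27
position: [0.6066, -0.2557, 0.1981]
ee_rot: [-0.022, 0.999, 0.034, -0.025]
contact_force: [-0.5, -0.0, 0.5]
width: 0.0767
```

```bash
python3 st.py;  python3 - <<'E'
from w import *
s,im=wrist();p=im["pixels"][:,:,::-1].copy();G=(0,255,0)
ring(p,im,(.6145,-.266),.012,.118,G);ring(p,im,(.608,-.352),.03,.103,G);ring(p,im,(.480,-.296),.026*2**.5,.111,G,.066);cv2.imwrite("pics/w6.png",p)
np.savez("w6.npz",rvec=im["rvec"],tvec=im["tvec"],vfov=im["vfov"],cx=im["cx"],cy=im["cy"])
E
```

```text
33.27 [ 606.6 -255.7  198.1] z [-0.0518  0.0425 -0.9978] jaw 3.9 F [-0.5 -0.   0.5] w 76.7 qd [0.011 0.001 0.011 0.008 0.002 0.   ]
```

View pics/w6.png

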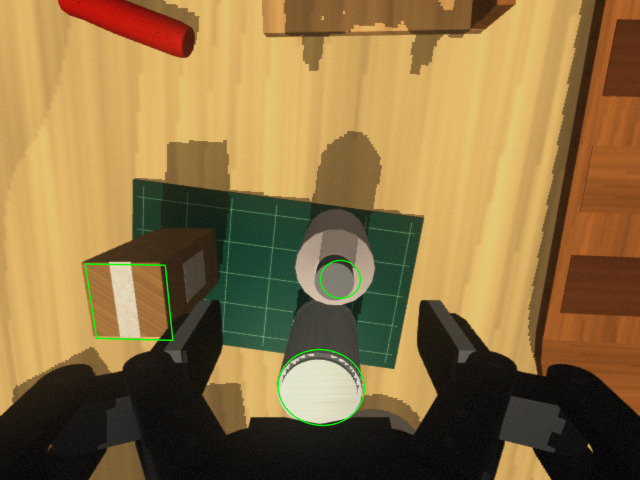

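>>> {"name": "play_rows", "arguments": {
  "series": [
    {"fingers":-0.8,"dx":2,"dy":-3,"dz":-6,"turn":0.01},
    {"fingers":-0.8,"dx":2,"dy":-4,"dz":-14,"turn":0},
    {"fingers":-0.8,"dx":1,"dy":-3,"dz":-18,"turn":0},
    {"fingers":-0.8,"dx":0,"dy":0,"dz":-14,"turn":0},
    {"fingers":-0.8,"dx":0,"dy":0,"dz":-8,"turn":0},
    {"fingers":-0.8,"dx":0,"dy":0,"dz":-3,"turn":0},
    {"fingers":-0.8,"dx":0,"dy":0,"dz":0,"turn":0},
    {"fingers":-0.8,"dx":0,"dy":0,"dz":0,"turn":0}
  ]
}}

```text
clock: 33.98
position: [0.6133, -0.2566, 0.1349]
ee_rot: [-0.022, 0.998, 0.046, -0.023]
contact_force: [0.0, -0.5, 1.0]
width: 0.0769
```

```bash
python3 st.py
```

```text
33.98 [ 613.3 -256.6  134.9] z [-0.0489  0.0418 -0.9979] jaw 5.3 F [ 0.  -0.5  1. ] w 76.9 qd [ 0.009 -0.004  0.002  0.002  0.002  0.   ]
```

>>> {"name": "play_rows", "arguments": {
  "series": [
    {"fingers":-0.8,"dx":0,"dy":-4,"dz":-4,"turn":0},
    {"fingers":-0.8,"dx":0,"dy":-5,"dz":-10,"turn":0},
    {"fingers":-0.8,"dx":0,"dy":-2,"dz":-14,"turn":0},
    {"fingers":-0.8,"dx":0,"dy":0,"dz":-12,"turn":0},
    {"fingers":-0.8,"dx":0,"dy":0,"dz":-8,"turn":0},
    {"fingers":-0.8,"dx":0,"dy":0,"dz":-4,"turn":0},
    {"fingers":-0.8,"dx":0,"dy":0,"dz":0,"turn":0},
    {"fingers":-0.8,"dx":0,"dy":0,"dz":0,"turn":0}
  ]
}}

```text
clock: 34.65
position: [0.6155, -0.2715, 0.0827]
ee_rot: [-0.019, 0.999, 0.046, -0.02]
contact_force: [0.1, 0.7, 0.2]
width: 0.077
```

```bash
python3 st.py
```

```text
34.65 [ 615.5 -271.5   82.7] z [-0.0413  0.0365 -0.9985] jaw 5.3 F [0.1 0.7 0.2] w 77.0 qd [-0.002  0.007  0.002 -0.002 -0.004 -0.001]
```

>>> {"name": "play_rows", "arguments": {
  "series": [
    {"fingers":-0.8,"dx":-2,"dy":3,"dz":-4,"turn":0},
    {"fingers":-0.8,"dx":-1,"dy":2,"dz":-3,"turn":0},
    {"fingers":-0.8,"dx":0,"dy":0,"dz":0,"turn":0},
    {"fingers":1,"dx":0,"dy":0,"dz":0,"turn":0},
    {"fingers":1,"dx":0,"dy":0,"dz":0,"turn":0},
    {"fingers":1,"dx":0,"dy":0,"dz":0,"turn":0},
    {"fingers":1,"dx":0,"dy":0,"dz":0,"turn":0}
  ]
}}

```text
clock: 35.23
position: [0.6132, -0.2664, 0.0774]
ee_rot: [-0.018, 0.999, 0.047, -0.018]
contact_force: [0.0, -0.5, -1.9]
width: 0.0527
```

```bash
python3 st.py
```

```text
35.23 [ 613.2 -266.4   77.4] z [-0.038   0.0344 -0.9987] jaw 5.4 F [ 0.  -0.5 -1.9] w 52.7 qd [ 0.002 -0.001  0.001 -0.001 -0.001 -0.001]
```

>>> {"name": "play_rows", "arguments": {
  "series": [
    {"fingers":1,"dx":0,"dy":0,"dz":12,"turn":0},
    {"fingers":1,"dx":0,"dy":0,"dz":22,"turn":0},
    {"fingers":1,"dx":0,"dy":0,"dz":32,"turn":0},
    {"fingers":1,"dx":0,"dy":0,"dz":32,"turn":0},
    {"fingers":1,"dx":0,"dy":0,"dz":22,"turn":0},
    {"fingers":1,"dx":0,"dy":0,"dz":12,"turn":0},
    {"fingers":1,"dx":2,"dy":10,"dz":0,"turn":0},
    {"fingers":1,"dx":2,"dy":20,"dz":0,"turn":0},
    {"fingers":1,"dx":2,"dy":30,"dz":0,"turn":0},
    {"fingers":1,"dx":2,"dy":36,"dz":0,"turn":0},
    {"fingers":1,"dx":2,"dy":36,"dz":0,"turn":0},
    {"fingers":1,"dx":2,"dy":36,"dz":0,"turn":0},
    {"fingers":1,"dx":2,"dy":36,"dz":0,"turn":0},
    {"fingers":1,"dx":2,"dy":36,"dz":0,"turn":0},
    {"fingers":1,"dx":2,"dy":32,"dz":0,"turn":0},
    {"fingers":1,"dx":2,"dy":26,"dz":0,"turn":0},
    {"fingers":1,"dx":2,"dy":18,"dz":0,"turn":0},
    {"fingers":1,"dx":2,"dy":10,"dz":0,"turn":0},
    {"fingers":1,"dx":2,"dy":6,"dz":0,"turn":0},
    {"fingers":1,"dx":1,"dy":3,"dz":0,"turn":0}
  ]
}}

```text
clock: 36.9
position: [0.6276, 0.0934, 0.2074]
ee_rot: [-0.023, 0.998, 0.045, -0.029]
contact_force: [0.7, 0.2, -2.4]
width: 0.0525
```

```bash
python3 st.py
```

```text
36.9 [627.6  93.4 207.4] z [-0.0602  0.0438 -0.9972] jaw 5.2 F [ 0.7  0.2 -2.4] w 52.5 qd [ 0.067  0.028 -0.029 -0.015  0.017  0.058]
```

>>> {"name": "play_rows", "arguments": {
  "series": [
    {"fingers":1,"dx":0,"dy":-2,"dz":0,"turn":0},
    {"fingers":1,"dx":0,"dy":-2,"dz":-10,"turn":-0.01},
    {"fingers":1,"dx":0,"dy":0,"dz":-20,"turn":-0.01},
    {"fingers":1,"dx":0,"dy":0,"dz":-24,"turn":0},
    {"fingers":1,"dx":0,"dy":0,"dz":-22,"turn":0},
    {"fingers":1,"dx":0,"dy":0,"dz":-14,"turn":0},
    {"fingers":1,"dx":0,"dy":0,"dz":-8,"turn":0},
    {"fingers":1,"dx":0,"dy":0,"dz":-4,"turn":0},
    {"fingers":1,"dx":0,"dy":0,"dz":0,"turn":0},
    {"fingers":1,"dx":0,"dy":0,"dz":0,"turn":0}
  ]
}}

```text
clock: 37.73
position: [0.6277, 0.076, 0.0977]
ee_rot: [-0.02, 0.999, 0.027, -0.029]
contact_force: [-0.3, -0.5, -2.3]
width: 0.0527
```

```bash
python3 st.py
```

```text
37.73 [627.7  76.   97.7] z [-0.0587  0.0393 -0.9975] jaw 3.1 F [-0.3 -0.5 -2.3] w 52.7 qd [-0.013  0.003  0.    -0.    -0.004 -0.   ]
```

>>> {"name": "play_rows", "arguments": {
  "series": [
    {"fingers":1,"dx":0,"dy":4,"dz":-2,"turn":0.01},
    {"fingers":1,"dx":0,"dy":5,"dz":-3,"turn":0},
    {"fingers":1,"dx":0,"dy":2,"dz":-3,"turn":0},
    {"fingers":1,"dx":0,"dy":0,"dz":-2,"turn":0},
    {"fingers":1,"dx":0,"dy":0,"dz":0,"turn":0},
    {"fingers":1,"dx":0,"dy":0,"dz":0,"turn":0}
  ]
}}

```text
clock: 38.23
position: [0.6305, 0.0884, 0.0908]
ee_rot: [-0.02, 0.999, 0.032, -0.025]
contact_force: [-0.1, -0.1, -2.4]
width: 0.0528
```

```bash
python3 st.py
```

```text
38.23 [630.5  88.4  90.8] z [-0.0511  0.0389 -0.9979] jaw 3.8 F [-0.1 -0.1 -2.4] w 52.8 qd [ 0.008  0.001  0.001 -0.    -0.003 -0.001]
```

>>> {"name": "play_rows", "arguments": {
  "series": [
    {"fingers":1,"dx":-1,"dy":-1,"dz":-2,"turn":0},
    {"fingers":1,"dx":-1,"dy":0,"dz":-2,"turn":0},
    {"fingers":1,"dx":0,"dy":0,"dz":0,"turn":0},
    {"fingers":1,"dx":0,"dy":0,"dz":0,"turn":0}
  ]
}}

```text
clock: 38.57
position: [0.6284, 0.0875, 0.0869]
ee_rot: [-0.02, 0.999, 0.033, -0.024]
contact_force: [-0.4, 0.3, -2.8]
width: 0.0526
```

```bash
python3 st.py
```

```text
38.57 [628.4  87.5  86.9] z [-0.0502  0.0387 -0.998 ] jaw 3.8 F [-0.4  0.3 -2.8] w 52.6 qd [-0.001  0.     0.008 -0.001 -0.002 -0.001]
```

Bottle on target (628.4, 87.5). Release, lift and settle.

>>> {"name": "play_rows", "arguments": {
  "series": [
    {"fingers":1,"dx":0,"dy":0,"dz":-1,"turn":0},
    {"fingers":1,"dx":0,"dy":0,"dz":0,"turn":0},
    {"fingers":-1,"dx":0,"dy":0,"dz":0,"turn":0},
    {"fingers":-1,"dx":0,"dy":0,"dz":0,"turn":0},
    {"fingers":-1,"dx":0,"dy":0,"dz":0,"turn":0},
    {"fingers":-1,"dx":0,"dy":0,"dz":0,"turn":0},
    {"fingers":-1,"dx":0,"dy":0,"dz":10,"turn":0},
    {"fingers":-1,"dx":0,"dy":0,"dz":20,"turn":0},
    {"fingers":-1,"dx":0,"dy":0,"dz":30,"turn":0},
    {"fingers":-1,"dx":0,"dy":0,"dz":35,"turn":0},
    {"fingers":-1,"dx":0,"dy":0,"dz":25,"turn":0},
    {"fingers":-1,"dx":0,"dy":0,"dz":10,"turn":0},
    {"fingers":-1,"dx":0,"dy":0,"dz":0,"turn":0}
  ]
}}

```text
clock: 39.65
position: [0.628, 0.0872, 0.2266]
ee_rot: [-0.02, 0.999, 0.032, -0.023]
contact_force: [1.1, -0.6, -0.3]
width: 0.0854
```

```bash
python3 st.py
```

```text
39.65 [628.   87.2 226.6] z [-0.0475  0.0389 -0.9981] jaw 3.8 F [ 1.1 -0.6 -0.3] w 85.4 qd [ 0.    -0.02  -0.015  0.     0.005  0.001]
```

>>> {"name": "play_rows", "arguments": {
  "series": [
    {"fingers":-1,"dx":0,"dy":-12,"dz":0,"turn":0},
    {"fingers":-1,"dx":0,"dy":-24,"dz":0,"turn":0},
    {"fingers":-0.75,"dx":-1,"dy":-34,"dz":0,"turn":0},
    {"fingers":-0.75,"dx":-1,"dy":-38,"dz":0,"turn":0},
    {"fingers":-0.75,"dx":-1,"dy":-38,"dz":0,"turn":0},
    {"fingers":-0.75,"dx":-1,"dy":-38,"dz":0,"turn":0},
    {"fingers":-0.75,"dx":-1,"dy":-38,"dz":0,"turn":0},
    {"fingers":-0.75,"dx":-1,"dy":-38,"dz":0,"turn":0},
    {"fingers":-0.75,"dx":-1,"dy":-36,"dz":0,"turn":0},
    {"fingers":-0.75,"dx":-1,"dy":-32,"dz":0,"turn":0},
    {"fingers":-0.75,"dx":0,"dy":-26,"dz":0,"turn":0},
    {"fingers":-0.75,"dx":0,"dy":-22,"dz":0,"turn":0},
    {"fingers":-0.75,"dx":0,"dy":-16,"dz":0,"turn":0},
    {"fingers":-0.75,"dx":0,"dy":-10,"dz":0,"turn":0},
    {"fingers":-0.75,"dx":0,"dy":-6,"dz":0,"turn":0},
    {"fingers":-0.75,"dx":0,"dy":-4,"dz":0,"turn":0},
    {"fingers":-0.75,"dx":0,"dy":0,"dz":0,"turn":0},
    {"fingers":-0.75,"dx":0,"dy":0,"dz":0,"turn":0}
  ]
}}

```text
clock: 41.15
position: [0.6038, -0.3502, 0.2094]
ee_rot: [-0.026, 0.998, 0.033, -0.036]
contact_force: [0.7, -0.3, -0.3]
width: 0.0747
```

```bash
python3 st.py
```

```text
41.15 [ 603.8 -350.2  209.4] z [-0.0743  0.0494 -0.996 ] jaw 3.9 F [ 0.7 -0.3 -0.3] w 74.7 qd [ 0.006 -0.     0.004  0.005  0.003 -0.001]
```

>>> {"name": "play_rows", "arguments": {
  "series": [
    {"fingers":-0.75,"dx":1,"dy":-1,"dz":-6,"turn":0},
    {"fingers":-0.75,"dx":1,"dy":-1,"dz":-14,"turn":0},
    {"fingers":-0.75,"dx":0,"dy":0,"dz":-20,"turn":0},
    {"fingers":-0.75,"dx":0,"dy":0,"dz":-20,"turn":0},
    {"fingers":-0.75,"dx":0,"dy":0,"dz":-10,"turn":0},
    {"fingers":-0.75,"dx":0,"dy":0,"dz":-5,"turn":0},
    {"fingers":-0.75,"dx":0,"dy":0,"dz":0,"turn":0},
    {"fingers":-0.75,"dx":0,"dy":0,"dz":0,"turn":0}
  ]
}}

```text
clock: 41.82
position: [0.6091, -0.3434, 0.1339]
ee_rot: [-0.026, 0.998, 0.039, -0.034]
contact_force: [0.7, -0.2, -0.2]
width: 0.0747
```

```bash
python3 st.py
```

```text
41.82 [ 609.1 -343.4  133.9] z [-0.0701  0.0487 -0.9964] jaw 4.5 F [ 0.7 -0.2 -0.2] w 74.7 qd [ 0.008  0.001  0.003 -0.     0.001  0.001]
```

>>> {"name": "play_rows", "arguments": {
  "series": [
    {"fingers":-0.75,"dx":-1,"dy":-3,"dz":-4,"turn":0},
    {"fingers":-0.75,"dx":-1,"dy":-4,"dz":-10,"turn":0},
    {"fingers":-0.75,"dx":-1,"dy":0,"dz":-14,"turn":0},
    {"fingers":-0.75,"dx":0,"dy":0,"dz":-12,"turn":0},
    {"fingers":-0.75,"dx":0,"dy":0,"dz":-8,"turn":0},
    {"fingers":-0.75,"dx":0,"dy":0,"dz":-4,"turn":0},
    {"fingers":-0.75,"dx":0,"dy":0,"dz":0,"turn":0},
    {"fingers":-0.75,"dx":0,"dy":0,"dz":0,"turn":0}
  ]
}}

```text
clock: 42.48
position: [0.6082, -0.3546, 0.0831]
ee_rot: [-0.022, 0.999, 0.038, -0.03]
contact_force: [-0.0, 0.4, -0.8]
width: 0.0749
```

```bash
python3 st.py
```

```text
42.48 [ 608.2 -354.6   83.1] z [-0.0615  0.0417 -0.9972] jaw 4.5 F [-0.   0.4 -0.8] w 74.9 qd [-0.004  0.005 -0.001 -0.    -0.003 -0.   ]
```

>>> {"name": "play_rows", "arguments": {
  "series": [
    {"fingers":-0.75,"dx":-1,"dy":1,"dz":-4,"turn":0},
    {"fingers":-0.75,"dx":0,"dy":1,"dz":-3,"turn":0},
    {"fingers":-0.75,"dx":0,"dy":0,"dz":0,"turn":0},
    {"fingers":1,"dx":0,"dy":0,"dz":0,"turn":0},
    {"fingers":1,"dx":0,"dy":0,"dz":0,"turn":0},
    {"fingers":1,"dx":0,"dy":0,"dz":0,"turn":0},
    {"fingers":1,"dx":0,"dy":0,"dz":0,"turn":0}
  ]
}}

```text
clock: 43.07
position: [0.6085, -0.3532, 0.0778]
ee_rot: [-0.021, 0.999, 0.039, -0.028]
contact_force: [1.2, -0.7, 0.3]
width: 0.0595
```

```bash
python3 st.py
```

```text
43.07 [ 608.5 -353.2   77.8] z [-0.0576  0.0392 -0.9976] jaw 4.5 F [ 1.2 -0.7  0.3] w 59.5 qd [ 0.001 -0.     0.002 -0.    -0.     0.003]
```

>>> {"name": "play_rows", "arguments": {
  "series": [
    {"fingers":1,"dx":0,"dy":0,"dz":10,"turn":0},
    {"fingers":1,"dx":0,"dy":0,"dz":20,"turn":0},
    {"fingers":1,"dx":0,"dy":0,"dz":30,"turn":0},
    {"fingers":1,"dx":0,"dy":0,"dz":30,"turn":0},
    {"fingers":1,"dx":0,"dy":0,"dz":20,"turn":0},
    {"fingers":1,"dx":0,"dy":0,"dz":10,"turn":0},
    {"fingers":1,"dx":2,"dy":10,"dz":0,"turn":0},
    {"fingers":1,"dx":3,"dy":20,"dz":0,"turn":0},
    {"fingers":1,"dx":4,"dy":30,"dz":0,"turn":0},
    {"fingers":1,"dx":4,"dy":34,"dz":0,"turn":0},
    {"fingers":1,"dx":4,"dy":34,"dz":0,"turn":0},
    {"fingers":1,"dx":4,"dy":34,"dz":0,"turn":0},
    {"fingers":1,"dx":4,"dy":34,"dz":0,"turn":0},
    {"fingers":1,"dx":4,"dy":30,"dz":0,"turn":0},
    {"fingers":1,"dx":4,"dy":24,"dz":0,"turn":0},
    {"fingers":1,"dx":3,"dy":16,"dz":0,"turn":0},
    {"fingers":1,"dx":2,"dy":10,"dz":0,"turn":0},
    {"fingers":1,"dx":2,"dy":5,"dz":0,"turn":0},
    {"fingers":1,"dx":1,"dy":3,"dz":0,"turn":0},
    {"fingers":1,"dx":0,"dy":0,"dz":0,"turn":0}
  ]
}}

```text
clock: 44.73
position: [0.6371, -0.045, 0.1869]
ee_rot: [-0.029, 0.998, 0.037, -0.043]
contact_force: [0.0, -0.0, -2.5]
width: 0.0594
```

```bash
python3 st.py
```

```text
44.73 [637.1 -45.  186.9] z [-0.0881  0.0544 -0.9946] jaw 4.4 F [ 0.  -0.  -2.5] w 59.4 qd [-0.002  0.007  0.008 -0.02  -0.006 -0.002]
```

>>> {"name": "play_rows", "arguments": {
  "series": [
    {"fingers":1,"dx":0,"dy":-2,"dz":-8,"turn":0},
    {"fingers":1,"dx":1,"dy":-3,"dz":-16,"turn":0},
    {"fingers":1,"dx":1,"dy":-2,"dz":-22,"turn":0},
    {"fingers":1,"dx":0,"dy":0,"dz":-18,"turn":0},
    {"fingers":1,"dx":0,"dy":0,"dz":-12,"turn":0},
    {"fingers":1,"dx":0,"dy":0,"dz":-6,"turn":0},
    {"fingers":1,"dx":0,"dy":0,"dz":-3,"turn":0},
    {"fingers":1,"dx":0,"dy":0,"dz":0,"turn":0},
    {"fingers":1,"dx":0,"dy":0,"dz":0,"turn":0}
  ]
}}

```text
clock: 45.48
position: [0.6386, -0.0643, 0.0955]
ee_rot: [-0.026, 0.998, 0.032, -0.043]
contact_force: [0.8, -0.3, -2.7]
width: 0.0594
```

```bash
python3 st.py
```

```text
45.48 [638.6 -64.3  95.5] z [-0.0868  0.0495 -0.995 ] jaw 3.8 F [ 0.8 -0.3 -2.7] w 59.4 qd [-0.01   0.002 -0.003 -0.002 -0.003 -0.002]
```

>>> {"name": "play_rows", "arguments": {
  "series": [
    {"fingers":1,"dx":0,"dy":4,"dz":-1,"turn":0},
    {"fingers":1,"dx":0,"dy":4,"dz":-2,"turn":0},
    {"fingers":1,"dx":0,"dy":1,"dz":-2,"turn":0},
    {"fingers":1,"dx":0,"dy":0,"dz":-2,"turn":0},
    {"fingers":1,"dx":0,"dy":0,"dz":0,"turn":0},
    {"fingers":1,"dx":0,"dy":0,"dz":0,"turn":0}
  ]
}}

```text
clock: 45.98
position: [0.6408, -0.0546, 0.0914]
ee_rot: [-0.025, 0.998, 0.032, -0.039]
contact_force: [-0.6, 0.6, -2.4]
width: 0.0593
```

```bash
python3 st.py
```

```text
45.98 [640.8 -54.6  91.4] z [-0.08    0.0481 -0.9956] jaw 3.8 F [-0.6  0.6 -2.4] w 59.3 qd [ 0.005 -0.002  0.001 -0.    -0.002 -0.001]
```

>>> {"name": "play_rows", "arguments": {
  "series": [
    {"fingers":1,"dx":0,"dy":0,"dz":-2,"turn":0},
    {"fingers":1,"dx":0,"dy":0,"dz":-2,"turn":0},
    {"fingers":1,"dx":0,"dy":0,"dz":0,"turn":0},
    {"fingers":1,"dx":0,"dy":0,"dz":0,"turn":0}
  ]
}}

```text
clock: 46.32
position: [0.641, -0.0545, 0.0874]
ee_rot: [-0.025, 0.998, 0.032, -0.039]
contact_force: [0.0, 0.1, -0.0]
width: 0.0598
```

```bash
python3 st.py
```

```text
46.32 [641.  -54.5  87.4] z [-0.0792  0.0478 -0.9957] jaw 3.8 F [ 0.   0.1 -0. ] w 59.8 qd [-0.003  0.002  0.001 -0.002 -0.004 -0.001]
```

Contact: the tin's weight is off the tool. I release and lift.

>>> {"name": "play_rows", "arguments": {
  "series": [
    {"fingers":-1,"dx":0,"dy":0,"dz":0,"turn":0},
    {"fingers":-1,"dx":0,"dy":0,"dz":0,"turn":0},
    {"fingers":-1,"dx":0,"dy":0,"dz":0,"turn":0},
    {"fingers":-1,"dx":0,"dy":0,"dz":0,"turn":0},
    {"fingers":-1,"dx":0,"dy":0,"dz":10,"turn":0},
    {"fingers":-1,"dx":0,"dy":0,"dz":20,"turn":0},
    {"fingers":-1,"dx":0,"dy":0,"dz":30,"turn":0},
    {"fingers":-1,"dx":0,"dy":0,"dz":35,"turn":0},
    {"fingers":-1,"dx":0,"dy":0,"dz":25,"turn":0},
    {"fingers":-1,"dx":0,"dy":0,"dz":10,"turn":0},
    {"fingers":-1,"dx":0,"dy":0,"dz":0,"turn":0},
    {"fingers":-1,"dx":0,"dy":0,"dz":0,"turn":0}
  ]
}}

```text
clock: 47.32
position: [0.6405, -0.0547, 0.2299]
ee_rot: [-0.025, 0.999, 0.032, -0.036]
contact_force: [0.7, 0.3, 0.1]
width: 0.0853
```

```bash
python3 st.py; python3 - <<'E'
from w import *
s,im=wrist();p=im["pixels"][:,:,::-1].copy();G=(0,255,0)
ring(p,im,(.6287,.087),.012,.127,G);ring(p,im,(.6389,-.0532),.03,.112,G);ring(p,im,(.5592,.1023),.017,.032,G);cv2.imwrite("pics/w7.png",p)
E
```

```text
47.32 [640.5 -54.7 229.9] z [-0.0743  0.047  -0.9961] jaw 3.8 F [0.7 0.3 0.1] w 85.3 qd [-0.    -0.022 -0.023  0.001  0.011 -0.   ]
```

View pics/w7.png

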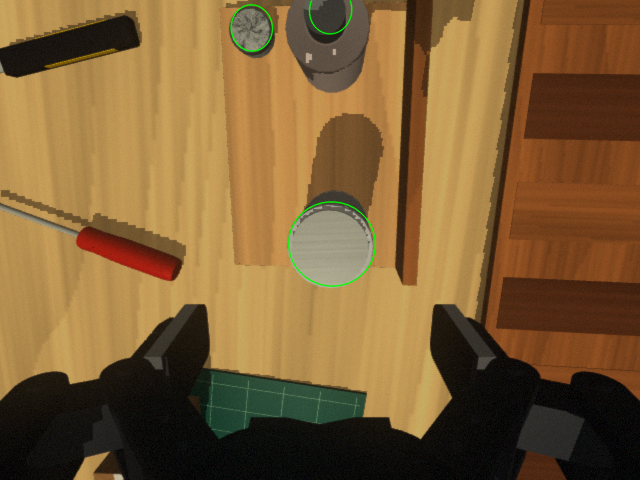

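>>> {"name": "play_rows", "arguments": {
  "series": [
    {"fingers":-1,"dx":-5,"dy":-8,"dz":0,"turn":-0.06},
    {"fingers":-1,"dx":-9,"dy":-14,"dz":0,"turn":-0.1},
    {"fingers":-1,"dx":-12,"dy":-20,"dz":0,"turn":-0.12},
    {"fingers":-1,"dx":-14,"dy":-22,"dz":0,"turn":-0.12},
    {"fingers":-1,"dx":-14,"dy":-22,"dz":0,"turn":-0.12},
    {"fingers":-1,"dx":-14,"dy":-22,"dz":0,"turn":-0.12},
    {"fingers":-1,"dx":-14,"dy":-22,"dz":0,"turn":-0.12},
    {"fingers":-1,"dx":-14,"dy":-22,"dz":0,"turn":-0.12},
    {"fingers":-1,"dx":-14,"dy":-22,"dz":0,"turn":-0.12},
    {"fingers":-1,"dx":-12,"dy":-20,"dz":0,"turn":-0.12},
    {"fingers":-1,"dx":-9,"dy":-14,"dz":0,"turn":-0.12},
    {"fingers":-1,"dx":-6,"dy":-10,"dz":0,"turn":-0.12},
    {"fingers":-1,"dx":-4,"dy":-6,"dz":0,"turn":-0.08},
    {"fingers":-1,"dx":-2,"dy":-4,"dz":0,"turn":-0.04},
    {"fingers":-1,"dx":0,"dy":0,"dz":0,"turn":0},
    {"fingers":-0.8,"dx":0,"dy":0,"dz":0,"turn":0},
    {"fingers":-0.8,"dx":0,"dy":0,"dz":0,"turn":0}
  ]
}}

```text
clock: 48.78
position: [0.4783, -0.2847, 0.205]
ee_rot: [-0.049, 0.736, -0.674, -0.028]
contact_force: [0.1, -1.0, -0.6]
width: 0.0769
```

```bash
python3 st.py
```

```text
48.78 [ 478.3 -284.7  205. ] z [ 0.0248  0.11   -0.9936] jaw -84.8 F [ 0.1 -1.  -0.6] w 76.9 qd [ 0.002  0.008  0.014  0.006 -0.002 -0.01 ]
```

>>> {"name": "play_rows", "arguments": {
  "series": [
    {"fingers":-0.8,"dx":1,"dy":-3,"dz":-6,"turn":0},
    {"fingers":-0.8,"dx":0,"dy":-4,"dz":-14,"turn":0},
    {"fingers":-0.8,"dx":0,"dy":-3,"dz":-18,"turn":0},
    {"fingers":-0.8,"dx":0,"dy":0,"dz":-14,"turn":0},
    {"fingers":-0.8,"dx":0,"dy":0,"dz":-9,"turn":0},
    {"fingers":-0.8,"dx":0,"dy":0,"dz":-4,"turn":0},
    {"fingers":-0.8,"dx":0,"dy":0,"dz":0,"turn":0},
    {"fingers":-0.8,"dx":0,"dy":0,"dz":0,"turn":0}
  ]
}}

```text
clock: 49.45
position: [0.482, -0.2924, 0.1345]
ee_rot: [-0.049, 0.74, -0.67, -0.029]
contact_force: [0.4, -0.0, -0.1]
width: 0.0767
```

```bash
python3 st.py
```

```text
49.45 [ 482.  -292.4  134.5] z [ 0.0239  0.1114 -0.9935] jaw -84.3 F [ 0.4 -0.  -0.1] w 76.7 qd [ 0.004  0.006  0.003  0.001 -0.001 -0.002]
```

>>> {"name": "play_rows", "arguments": {
  "series": [
    {"fingers":-0.8,"dx":-1,"dy":-2,"dz":-5,"turn":-0.01},
    {"fingers":-0.8,"dx":-1,"dy":-1,"dz":-10,"turn":0},
    {"fingers":-0.8,"dx":0,"dy":0,"dz":-14,"turn":0},
    {"fingers":-0.8,"dx":0,"dy":0,"dz":-12,"turn":0},
    {"fingers":-0.8,"dx":0,"dy":0,"dz":-7,"turn":0},
    {"fingers":-0.8,"dx":0,"dy":0,"dz":-3,"turn":0},
    {"fingers":-0.8,"dx":0,"dy":0,"dz":0,"turn":0},
    {"fingers":-0.8,"dx":0,"dy":0,"dz":0,"turn":0}
  ]
}}

```text
clock: 50.12
position: [0.4816, -0.2977, 0.0828]
ee_rot: [-0.049, 0.736, -0.674, -0.024]
contact_force: [-0.1, -0.1, 0.8]
width: 0.0771
```

```bash
python3 st.py
```

```text
50.12 [ 481.6 -297.7   82.8] z [ 0.031   0.1055 -0.9939] jaw -84.8 F [-0.1 -0.1  0.8] w 77.1 qd [-0.002  0.005 -0.001  0.    -0.004  0.001]
```

Height is good. I close slowly, with a 20 N squeeze so the grip settles gently.

>>> {"name": "play_rows", "arguments": {
  "series": [
    {"fingers":-0.6,"dx":-1,"dy":1,"dz":-3,"turn":0},
    {"fingers":-0.4,"dx":0,"dy":0,"dz":-1,"turn":0},
    {"fingers":-0.3,"dx":0,"dy":0,"dz":0,"turn":0},
    {"fingers":1,"dx":0,"dy":0,"dz":0,"turn":0},
    {"fingers":1,"dx":0,"dy":0,"dz":0,"turn":0},
    {"fingers":1,"dx":0,"dy":0,"dz":0,"turn":0},
    {"fingers":1,"dx":0,"dy":0,"dz":0,"turn":0},
    {"fingers":1,"dx":0,"dy":0,"dz":0,"turn":0}
  ],
  "squeeze": 20
}}

```text
clock: 50.78
position: [0.4813, -0.2972, 0.0802]
ee_rot: [-0.049, 0.737, -0.674, -0.022]
contact_force: [-0.0, 0.3, -1.1]
width: 0.053
```

```bash
python3 st.py; python3 - <<'E'
from w import *
s,im=wrist();p=im["pixels"][:,:,::-1].copy();G=(0,255,0)
ring(p,im,(.480,-.296),.026*2**.5,.111,G,.066);cv2.imwrite("pics/w8.png",p)
E
```

```text
50.78 [ 481.3 -297.2   80.2] z [ 0.0336  0.103  -0.9941] jaw -84.8 F [-0.   0.3 -1.1] w 53.0 qd [-0.001 -0.001 -0.     0.    -0.002 -0.   ]
```

View pics/w8.png

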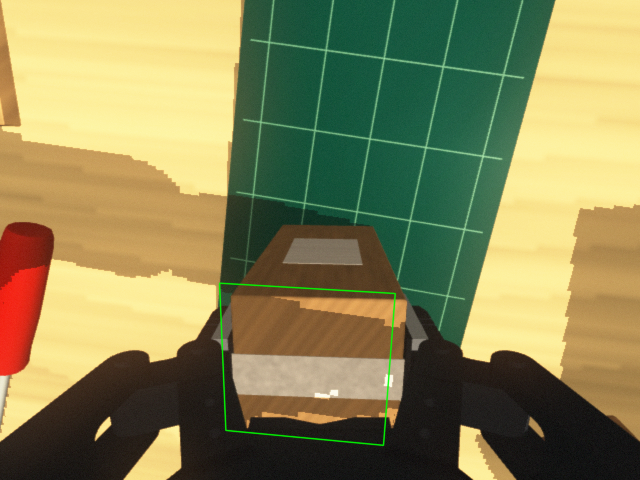

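The grip is firm. The carton has aligned with the slightly tilted tool by about 0.1 rad, which is fine and will level when set down. I carry it back now.

>>> {"name": "play_rows", "arguments": {
  "series": [
    {"fingers":1,"dx":0,"dy":0,"dz":10,"turn":0},
    {"fingers":1,"dx":0,"dy":0,"dz":20,"turn":0},
    {"fingers":1,"dx":0,"dy":0,"dz":32,"turn":0},
    {"fingers":1,"dx":0,"dy":0,"dz":32,"turn":0},
    {"fingers":1,"dx":0,"dy":0,"dz":22,"turn":0},
    {"fingers":1,"dx":0,"dy":0,"dz":10,"turn":0},
    {"fingers":1,"dx":3,"dy":10,"dz":0,"turn":0},
    {"fingers":1,"dx":6,"dy":20,"dz":0,"turn":0},
    {"fingers":1,"dx":9,"dy":30,"dz":0,"turn":0},
    {"fingers":1,"dx":11,"dy":34,"dz":0,"turn":0},
    {"fingers":1,"dx":11,"dy":34,"dz":0,"turn":0},
    {"fingers":1,"dx":11,"dy":34,"dz":0,"turn":0},
    {"fingers":1,"dx":11,"dy":34,"dz":0,"turn":0},
    {"fingers":1,"dx":10,"dy":30,"dz":0,"turn":0},
    {"fingers":1,"dx":8,"dy":24,"dz":0,"turn":0},
    {"fingers":1,"dx":6,"dy":16,"dz":0,"turn":0},
    {"fingers":1,"dx":4,"dy":10,"dz":0,"turn":0},
    {"fingers":1,"dx":2,"dy":5,"dz":0,"turn":0},
    {"fingers":1,"dx":1,"dy":2,"dz":0,"turn":0},
    {"fingers":1,"dx":0,"dy":0,"dz":0,"turn":0}
  ],
  "squeeze": 30
}}

```text
clock: 52.5
position: [0.5649, 0.0098, 0.2051]
ee_rot: [-0.046, 0.735, -0.676, -0.034]
contact_force: [-0.8, -0.3, -3.0]
width: 0.0522
```

```bash
python3 st.py
```

```text
52.5 [564.9   9.8 205.1] z [ 0.0115  0.1133 -0.9935] jaw -85.1 F [-0.8 -0.3 -3. ] w 52.2 qd [ 0.001  0.002  0.008 -0.016  0.002 -0.   ]
```

>>> {"name": "play_rows", "arguments": {
  "series": [
    {"fingers":1,"dx":1,"dy":0,"dz":-8,"turn":0},
    {"fingers":1,"dx":1,"dy":0,"dz":-18,"turn":0},
    {"fingers":1,"dx":1,"dy":0,"dz":-24,"turn":0},
    {"fingers":1,"dx":1,"dy":0,"dz":-20,"turn":0},
    {"fingers":1,"dx":0,"dy":0,"dz":-14,"turn":0},
    {"fingers":1,"dx":0,"dy":0,"dz":-8,"turn":0},
    {"fingers":1,"dx":0,"dy":0,"dz":-4,"turn":0},
    {"fingers":1,"dx":0,"dy":0,"dz":0,"turn":0},
    {"fingers":1,"dx":0,"dy":0,"dz":0,"turn":0}
  ]
}}

```text
clock: 53.25
position: [0.568, -0.0003, 0.1032]
ee_rot: [-0.044, 0.731, -0.68, -0.032]
contact_force: [-0.4, 0.3, -2.7]
width: 0.0516
```

```bash
python3 st.py
```

```text
53.25 [ 5.680e+02 -3.000e-01  1.032e+02] z [ 0.0137  0.1081 -0.994 ] jaw -85.8 F [-0.4  0.3 -2.7] w 51.6 qd [-0.014  0.004  0.002 -0.002 -0.003 -0.002]
```

>>> {"name": "play_rows", "arguments": {
  "series": [
    {"fingers":1,"dx":0,"dy":2,"dz":-3,"turn":0.01},
    {"fingers":1,"dx":0,"dy":2,"dz":-4,"turn":0},
    {"fingers":1,"dx":0,"dy":1,"dz":-3,"turn":0},
    {"fingers":1,"dx":0,"dy":0,"dz":-2,"turn":0},
    {"fingers":1,"dx":0,"dy":0,"dz":0,"turn":0},
    {"fingers":1,"dx":0,"dy":0,"dz":0,"turn":0}
  ]
}}

```text
clock: 53.75
position: [0.5706, 0.0047, 0.0935]
ee_rot: [-0.046, 0.735, -0.676, -0.029]
contact_force: [0.5, -0.1, -2.8]
width: 0.0517
```

```bash
python3 st.py
```

```text
53.75 [570.6   4.7  93.5] z [ 0.0197  0.107  -0.9941] jaw -85.1 F [ 0.5 -0.1 -2.8] w 51.7 qd [ 0.004  0.001  0.002 -0.001 -0.004 -0.002]
```

Position is right. I lower until contact.

>>> {"name": "play_rows", "arguments": {
  "series": [
    {"fingers":1,"dx":0,"dy":0,"dz":-2,"turn":0},
    {"fingers":1,"dx":0,"dy":0,"dz":-2,"turn":0},
    {"fingers":1,"dx":0,"dy":0,"dz":-1,"turn":0},
    {"fingers":1,"dx":0,"dy":0,"dz":0,"turn":0}
  ]
}}

```text
clock: 54.08
position: [0.5712, 0.0048, 0.0915]
ee_rot: [-0.047, 0.735, -0.675, -0.028]
contact_force: [-0.1, -0.1, -2.7]
width: 0.0515
```

```bash
python3 st.py
```

```text
54.08 [571.2   4.8  91.5] z [ 0.0224  0.1066 -0.994 ] jaw -85.0 F [-0.1 -0.1 -2.7] w 51.5 qd [-0.    -0.01  -0.008 -0.     0.007  0.   ]
```

>>> {"name": "play_rows", "arguments": {
  "series": [
    {"fingers":1,"dx":0,"dy":0,"dz":-2,"turn":0},
    {"fingers":1,"dx":0,"dy":0,"dz":-2,"turn":0},
    {"fingers":1,"dx":0,"dy":0,"dz":0,"turn":0},
    {"fingers":1,"dx":0,"dy":0,"dz":0,"turn":0}
  ]
}}

```text
clock: 54.42
position: [0.5723, 0.0047, 0.0918]
ee_rot: [-0.048, 0.735, -0.675, -0.026]
contact_force: [-0.0, -0.4, -3.1]
width: 0.0519
```

```bash
python3 st.py
```

```text
54.42 [572.3   4.7  91.8] z [ 0.0269  0.1063 -0.994 ] jaw -85.0 F [-0.  -0.4 -3.1] w 51.9 qd [-0.    -0.     0.001 -0.001 -0.001 -0.   ]
```

```bash
python3 - <<'E'
from h import *
im=get_image("side");c=im["pixels"][160:320,220:420,::-1];cv2.imwrite("pics/s9.png",cv2.resize(c,None,fx=3.6,fy=3.6,interpolation=cv2.INTER_CUBIC))
E
```

```text
(no output)
```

View pics/s9.png

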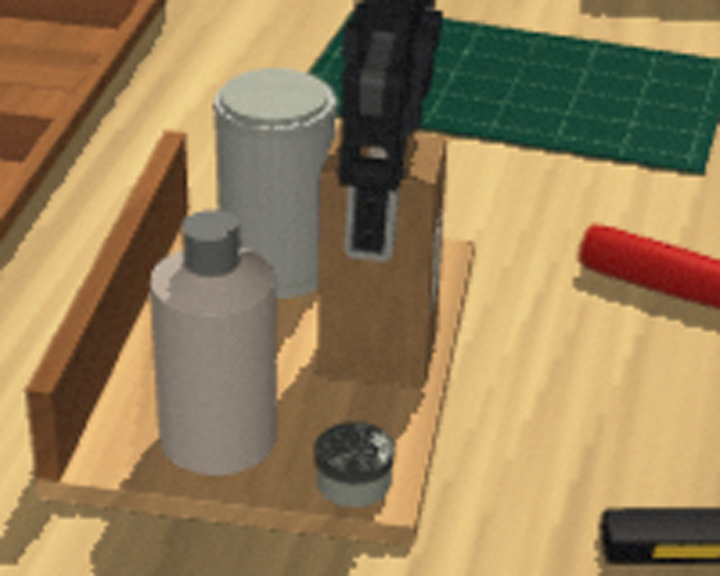

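The carton is within a few millimetres of the board and clear of its neighbours, so I release it with one last small lowering step.

>>> {"name": "play_rows", "arguments": {
  "series": [
    {"fingers":1,"dx":-1,"dy":0,"dz":-3,"turn":0},
    {"fingers":1,"dx":-1,"dy":0,"dz":-2,"turn":0},
    {"fingers":-0.5,"dx":0,"dy":0,"dz":0,"turn":0},
    {"fingers":-1,"dx":0,"dy":0,"dz":0,"turn":0},
    {"fingers":-1,"dx":0,"dy":0,"dz":0,"turn":0},
    {"fingers":-1,"dx":0,"dy":0,"dz":0,"turn":0},
    {"fingers":-1,"dx":0,"dy":0,"dz":0,"turn":0}
  ]
}}

```text
clock: 55.05
position: [0.5737, 0.0048, 0.0911]
ee_rot: [-0.051, 0.735, -0.675, -0.023]
contact_force: [0.2, -0.1, -0.9]
width: 0.0853
```

```bash
python3 st.py
```

```text
55.05 [573.7   4.8  91.1] z [ 0.0351  0.1068 -0.9937] jaw -85.0 F [ 0.2 -0.1 -0.9] w 85.3 qd [-0.002  0.005  0.002 -0.002 -0.004 -0.002]
```

>>> {"name": "play_rows", "arguments": {
  "series": [
    {"fingers":-1,"dx":0,"dy":2,"dz":8,"turn":0},
    {"fingers":-1,"dx":0,"dy":1,"dz":16,"turn":0},
    {"fingers":-1,"dx":0,"dy":0,"dz":26,"turn":0},
    {"fingers":-1,"dx":0,"dy":0,"dz":32,"turn":0},
    {"fingers":-1,"dx":0,"dy":0,"dz":32,"turn":0},
    {"fingers":-1,"dx":0,"dy":0,"dz":24,"turn":0},
    {"fingers":-1,"dx":0,"dy":0,"dz":12,"turn":0},
    {"fingers":-1,"dx":0,"dy":0,"dz":0,"turn":0},
    {"fingers":-1,"dx":0,"dy":0,"dz":0,"turn":0}
  ]
}}

```text
clock: 55.8
position: [0.5707, 0.0095, 0.2482]
ee_rot: [-0.05, 0.735, -0.676, -0.026]
contact_force: [0.2, -0.7, -0.1]
width: 0.0854
```

```bash
python3 st.py; python3 - <<'E'
from w import *
s,im=wrist();p=im["pixels"][:,:,::-1].copy();G=(0,255,0)
ring(p,im,(.5683,.0120),.026*2**.5,.12,G,.066);ring(p,im,(.6389,-.0532),.03,.112,G);ring(p,im,(.6287,.087),.012,.127,G);ring(p,im,(.5592,.1023),.017,.032,G)
cv2.imwrite("pics/w10.png",p)
E
```

```text
55.8 [570.7   9.5 248.2] z [ 0.0298  0.108  -0.9937] jaw -85.1 F [ 0.2 -0.7 -0.1] w 85.4 qd [ 0.004 -0.018 -0.022  0.004  0.007  0.001]
```

View pics/w10.png

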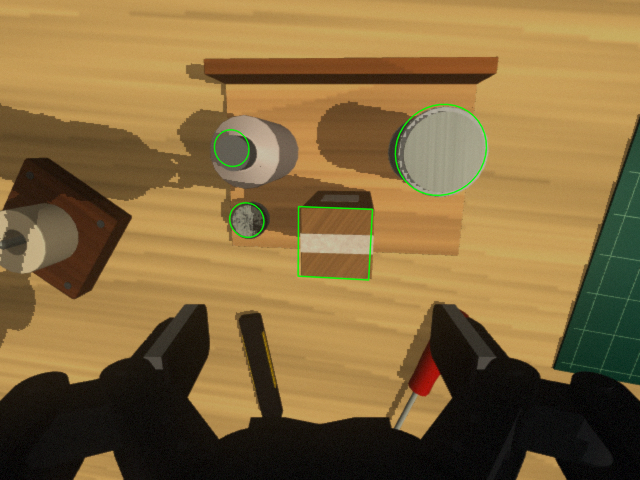

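All four rings sit on their objects: carton (335, 243), tin (441, 150), cap (232, 148), bearing tin (247, 220). The wheel is still on the axle at the left, and the arm is clear, so I hand in.

```bash
python3 -c "
from rig import *
print(sign_off())"; python3 st.py
```

```text
the job is handed in; nothing more can be done
None
the job is handed in; nothing more can be done
```

I finished the job and handed it in at about 56 s of the 144 s. The carton, tin and bottle went onto the mat, the wheel onto the stand, and then the bottle, tin and carton back to the board. `sign_off` gives no verdict, so my own pictures are the only confirmation.

**Last checks:**
- **Board:** in the final wrist picture the carton, tin, bottle cap and bearing tin all matched their starting positions to within about 2 mm by eye, and the three tall items look upright.
- **Wheel:** right after release it lay flat on the block, centred on the axle. The last picture shows it only partly, still in place.
- **Arm:** about 25 cm up with the fingers open and no contact force.

**What did not go cleanly:**
- **Tool tilt:** the tool slowly tilted as it moved, reaching about 0.11 rad by the end. The carton was therefore carried back tilted by about 0.1 rad and levelled itself on release.
- **Carton set-down:** the force reading showed no clear contact before I opened the fingers. I judged the gap to be about 3 mm at most from a side picture.

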